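# Unload calibrated modules from a covered nest fixture

### The job

Move the orange handheld calibrator off the fixture's clear cover and lay it flat, face up, on the black rubber mat, then lift the cover gently until it leans back on its stop. Tip each module up out of its flush nest by pressing its end at the yellow mark, take it out and lay it flat, display up, on the bottom of the blue tray. When every module is in the tray, lower the cover gently until it is fully shut, never letting it drop, and leave the calibrator lying on the mat and the other things on the bench undisturbed.

Things in the scene. Friction and masses are not known exactly. Their poses are not given: they have to be found in the camera images.
- fixture: Fixed black fixture, 250 mm (own x) by 190 mm (own y, -85 to +105), rim 58 mm above the bench. Origin on the bench under the middle nest's centre, z up. Three nests, open upward, centred at own x = -75, 0, +75 mm, y = 0, each 53 (x) by 123 mm (y). A module lies in a nest with 1.5 mm play all round, its top 1 mm below the rim: no room for fingers beside it.
- cover (a joint): Hinge angle of the clear, blue-framed cover, rad: 0 = fully shut, 1.85 = open, leaning on its stop. Hinge line along the fixture's x on its +y side; opening lifts the -y edge up and over to +y. 0.4 kg, lightly damped: let go, it falls shut below about 1.57 and onto its open stop above that. Plate 250 by 190 by 5 mm; shut, its top is 67 mm above the bench.
- cover_handle (a point): Middle of the cover's steel handle bar, round, 12 mm thick, 120 mm long along the fixture's x. 235 mm from the hinge line; the bar stands clear of the cover's edge with a 36 mm gap, so it can be pinched from above at every angle and turns between the fingers. Moves with the cover.
- cover_hinge (a point): Middle of the cover's hinge line, 64.5 mm above the bench, at y = +110 mm in the fixture's frame.
- calibrator: Loose orange handheld calibrator with a black face and a small display, lying face up on the shut cover at the start: 54 mm (own x) by 160 mm (own y) by 28 mm, 0.3 kg. Origin at the centre of its underside, z up through the face.
- mat: Thin black rubber mat fixed on the bench, 110 mm (own x) by 220 mm (own y), 3 mm thick, origin at the centre of its underside. Parking place of the calibrator.
- tray: Blue open tray fixed on the bench, 162 mm (own x) by 312 mm (own y) outside, walls 6 mm thick and 24 mm high, bottom 6 mm thick (inside floor about 6 mm above the bench). Origin at the centre of its underside. Three modules fit side by side with their long sides along the tray's x, about 95 mm apart in y.
- module1: Loose green sensor module with a grey base and a small red display on top (may be absent in a run), about 0.25 kg: base 50 mm (own x) by 120 mm (own y) by 8 mm, on it a body 50 by 108 by 16 mm, 24 mm high in all. Origin at the centre of its underside, z up through the display. It starts flat in one of the fixture's nests, its long side along the fixture's y.
- module2: Loose green sensor module with a grey base and a small red display on top (may be absent in a run), about 0.25 kg: base 50 mm (own x) by 120 mm (own y) by 8 mm, on it a body 50 by 108 by 16 mm, 24 mm high in all. Origin at the centre of its underside, z up through the display. It starts flat in one of the fixture's nests, its long side along the fixture's y.
- module3: Loose green sensor module with a grey base and a small red display on top (may be absent in a run), about 0.25 kg: base 50 mm (own x) by 120 mm (own y) by 8 mm, on it a body 50 by 108 by 16 mm, 24 mm high in all. Origin at the centre of its underside, z up through the display. It starts flat in one of the fixture's nests, its long side along the fixture's y.
- nest1_press (a point): Where to press the module in nest 1 (own x -75 mm): 43 mm from the nest's centre towards +y, at rim height; a yellow mark lies on the rim beyond it. Pressed here (under 5 N) until it bottoms out (a 22 mm wide fingertip then stands 13 mm below the rim, a point 19 mm), the module rocks over the ledge and stays tilted by itself, about 28 degrees: +y end in the well, -y end about 20 mm above the rim.
- nest1_ledge (a point): Rocking edge of nest 1: the nest's floor is a flat ledge 33 mm above the bench from its -y end up to this edge (3 mm beyond the nest's centre towards +y); beyond it an open well with its floor 6 mm above the bench.
- nest1_grip (a point): Above nest 1, at rim height, 24 mm from its centre towards the fixture's -y: here a tilted module stands 10 to 23 mm above the rim and its long sides can be gripped from above, closing along the fixture's x, with the fingertips just above the rim.
- nest2_press (a point): Where to press the module in nest 2 (own x 0 mm): 43 mm from the nest's centre towards +y, at rim height; a yellow mark lies on the rim beyond it. Pressed here (under 5 N) until it bottoms out (a 22 mm wide fingertip then stands 13 mm below the rim, a point 19 mm), the module rocks over the ledge and stays tilted by itself, about 28 degrees: +y end in the well, -y end about 20 mm above the rim.
- nest2_ledge (a point): Rocking edge of nest 2: the nest's floor is a flat ledge 33 mm above the bench from its -y end up to this edge (3 mm beyond the nest's centre towards +y); beyond it an open well with its floor 6 mm above the bench.
- nest2_grip (a point): Above nest 2, at rim height, 24 mm from its centre towards the fixture's -y: here a tilted module stands 10 to 23 mm above the rim and its long sides can be gripped from above, closing along the fixture's x, with the fingertips just above the rim.
- nest3_press (a point): Where to press the module in nest 3 (own x +75 mm): 43 mm from the nest's centre towards +y, at rim height; a yellow mark lies on the rim beyond it. Pressed here (under 5 N) until it bottoms out (a 22 mm wide fingertip then stands 13 mm below the rim, a point 19 mm), the module rocks over the ledge and stays tilted by itself, about 28 degrees: +y end in the well, -y end about 20 mm above the rim.
- nest3_ledge (a point): Rocking edge of nest 3: the nest's floor is a flat ledge 33 mm above the bench from its -y end up to this edge (3 mm beyond the nest's centre towards +y); beyond it an open well with its floor 6 mm above the bench.
- nest3_grip (a point): Above nest 3, at rim height, 24 mm from its centre towards the fixture's -y: here a tilted module stands 10 to 23 mm above the rim and its long sides can be gripped from above, closing along the fixture's x, with the fingertips just above the rim.
- jar: Bystander: closed amber glass jar, 56 mm across, 90 mm high, origin at the centre of its underside. Leave it alone.
- multimeter: Bystander: yellow multimeter lying on the bench, fixed, 75 by 140 by 35 mm, origin at the centre of its underside. Leave it alone.
- screwdriver: Bystander: loose screwdriver lying on the bench, leave it alone.
There are look-alikes about, which are no part of the job. Of the things shaped like the calibrator, the orange one is meant.

How it is judged (in metres and radians):
On the way, in this order (a step that is already met when the one before it is completed fails the run):
1. the calibrator lies flat on the mat while the cover is still shut (x of calibrator in the frame of mat between -0.045 and 0.045 m and y of calibrator in the frame of mat between -0.09 and 0.09 m and z of calibrator in the frame of mat between -0.002 and 0.01 m and angle between calibrator's own z axis and vertical below 0.12 rad and linear speed of calibrator below 0.03 m/s and value of joint cover below 0.08 rad), for 0.2 s.
2. the cover leans open on its stop (value of joint cover above 1.75 rad), for 0.3 s.
3. every module lies flat in the tray (x of module1 in the frame of tray between -0.075 and 0.075 m and y of module1 in the frame of tray between -0.15 and 0.15 m and z of module1 in the frame of tray between 0 and 0.013 m and angle between each of module1, module2, module3's own z axis and vertical below 0.12 rad and linear speed of each of module1, module2, module3 below 0.03 m/s and x of module2 in the frame of tray between -0.075 and 0.075 m and y of module2 in the frame of tray between -0.15 and 0.15 m and z of module2 in the frame of tray between 0 and 0.013 m and x of module3 in the frame of tray between -0.075 and 0.075 m and y of module3 in the frame of tray between -0.15 and 0.15 m and z of module3 in the frame of tray between 0 and 0.013 m), for 0.2 s.
At the end, for the whole second after the job is handed in: The cover is shut (within 0.05 rad); every module lies flat on the tray's bottom, display up (tilt under 0.12 rad, centre inside the walls); the calibrator lies flat, face up, on the mat (centre within 45 mm in the mat's x and 90 mm in its y of the mat's centre); all at rest (all of step 3 and x of calibrator in the frame of mat between -0.045 and 0.045 m and y of calibrator in the frame of mat between -0.09 and 0.09 m and z of calibrator in the frame of mat between -0.002 and 0.01 m and angle between calibrator's own z axis and vertical below 0.12 rad and linear speed of calibrator below 0.03 m/s and value of joint cover below 0.05 rad); the robot touches nothing.
It fails at once if the cover slams shut, or slams against its open stop (faster than 2.2 rad/s in the last part of its swing) ((value of joint cover below 0.25 rad and velocity of joint cover below -2.2 rad/s) or (value of joint cover above 1.65 rad and velocity of joint cover above 2.2 rad/s)).
It fails at once if the jar or the screwdriver is moved by more than 4 cm (distance of any of jar, screwdriver from where it was at the start of the episode above 0.04 m).
Of module1, module2, module3 only 2 to 3 are there at a start; the rules pass over those that are not, and their reading is None.
At some moment in a run one of calibrator, module1, module2, module3 may be knocked a few centimetres aside while the robot is not near it.
It also fails if it takes over 210 s, if anything falls off the work surface, if the arm or the gripper's body presses on something with over 40 N, if the wrist force passes 120 N, or if a joint passes its speed limit or range.

### The arm

A 6-joint arm with a two-finger parallel gripper is mounted at the origin on the work surface. World frame = base frame: x ahead of the robot, y to its left, z up, the work surface at z = 0. Lengths are in m, angles in degrees, forces in N, time in s.
With the tool pointing down it reaches from about 0.275 to 0.85 m from the base axis. Payload 19 kg.
Tool frame: the origin (TCP) lies midway between the tips of the shut fingers; the grasp point (between the pads) lies 19 mm behind it; z points along the fingers, y is the direction in which the jaws open and shut (so a half turn about z gives the same grasp; the last joint's range is limited). The gripper opens to 85 mm and grips with 20 to 120 N. Pads are 22 mm wide; open, the fingers measure 114 mm over their backs; the gripper's body (76 mm by 85 mm) begins 54 mm behind the grasp point. The pads swing forward as they close: fully open they stand 13 mm farther back than shut.
Start: joints at [-84.855, 8.623, 82.357, -0, 89.026, -7.678], TCP at [0.128, -0.561, 0.231] pointing down, gripper open.
Joint ranges: [-160.23, 160.23], [-39.13, 120.54], [6.94, 153.29], [-79.49, 259.48], [9.18, 160.14], [-161.06, 161.06]. Speed limits (degrees/s): [108.29, 108.29, 127.2, 172.46, 172.46, 172.46].

### API

Orientations are given as a 3x3 rotation matrix whose columns are the frame's x, y, z axes.
In Python, from plant import env, vision gives the robot as it stands.
- The arm moves only by the shell command python3 -m pendant 'ROWS'. ROWS is JSON, a list of rows, each an object of numbers: "rx", "ry", "rz": the turn, a rotation vector about the world's x, y, z in rad; "x", "y", "z": the shift along the world's x, y, z in m; "jaw": the finger opening in m, from 0 to 0.0854. A call has 1 to 20 rows; each row is the pose to reach, as a shift and turn from the pose measured when the call began; what a row does not reach only later rows make up. A row lasts 1/10 s, in which the tool goes at most 50 mm and 8.59 degrees, less where a joint would pass 70% of its speed; a pose out of reach is approached as far as the arm can. A call with a gripper value outside its range is refused whole. The fingers move at their own pace and stop on an object; the grip force is fixed at half the most. Time passes only in rows, so rows that repeat a pose let the fingers close. It gives the time, the measured TCP pose, the force and the opening at its end, in the units of the state.
- env.get_obs(): the state, without advancing time (a new reading comes with each control period).
- vision.read_camera(name): name is "scene" or "top" or "wrist"; returns (picture, depth): 384x512x3 uint8, red, green, blue; 384x512 float32, m along the optical axis (not along the pixel's ray), 0 where there is no reading.
- vision.calibration(name): a dict with "vfov" (degrees; the focal length in pixels is half the picture's height over the tangent of half this angle, whatever the lens; pixels are square), "cx", "cy" (the principal point, pixels), "T" (4x4, takes a point from camera to world coordinates). Camera axes: x right, y up, looking along -z (the intrinsics and any distortion apply to the point x, -y, -z); pixel columns grow to the right and rows downward; lengths in m; the calibration is good to about 2 mm. A picture is of the moment at which its call begins: read the wrist's pose just before it. calibration takes no time and is no camera call; for the wrist camera it gives the pose at the moment of the call.
- env.sign_off(): hands the job in, once; it reports no verdict.
The state is a dict: "clock": time; "joint_positions": joint angles; "joint_velocities": joint speeds; "joint_torque": joint torques, N m; "tool_pos": TCP position; "tool_rot": TCP orientation; "force": force on the tool from outside, world axes, zero at the start; "ft_torque": the same for the moment, N m; "opening": finger opening in m.
Only numpy, scipy, OpenCV 4.12 (cv2) and the standard library are available. Lean on these libraries where they do the work, as an engineer would, in place of code of your own. Each camera call takes 0.05 s, during which the arm holds its last target.

## Working session

There is one attempt and no reset: what is moved stays moved. The work goes in short steps, Python scripts to look and compute and a shell command to move; the robot and the scene stay as the last step left them, time stands still between calls to the robot, and variables do not carry over. Pictures are saved under pics/ and viewed, and the job is handed in when it is done.

```bash
ls; mkdir -p pics
cat > h.py <<'E'
import numpy as np, cv2
from plant import env, vision
def snap(name,fn):
    cal=vision.calibration(name); im,d=vision.read_camera(name)
    cv2.imwrite('pics/'+fn+'.png',im[:,:,::-1]); np.savez('pics/'+fn+'.npz',im=im,d=d,T=np.array(cal['T']),v=cal['vfov'],cx=cal['cx'],cy=cal['cy'])
    return im,d,cal
class V:
    def __init__(s,fn):
        z=np.load('pics/'+fn+'.npz'); s.im=z['im'];s.d=z['d'];s.T=z['T'];s.cx=float(z['cx']);s.cy=float(z['cy'])
        s.f=s.im.shape[0]/2/np.tan(np.radians(float(z['v']))/2)
    def p(s,u,v,z=None):
        c=np.array([(u-s.cx)/s.f,-(v-s.cy)/s.f,-1.])
        if z is None:
            dd=s.d[int(round(v)),int(round(u))]; return (s.T@np.append(c*dd,1))[:3]
        r=s.T[:3,:3]@c;o=s.T[:3,3]; return o+r*(z-o[2])/r[2]
    def crop(s,u0,v0,u1,v1,k,fn):
        cv2.imwrite('pics/'+fn+'.png',cv2.resize(s.im[v0:v1,u0:u1,::-1],None,fx=k,fy=k,interpolation=cv2.INTER_CUBIC))
    def proj(s,P):
        q=np.linalg.inv(s.T)@np.append(P,1); return s.cx+s.f*q[0]/-q[2], s.cy-s.f*q[1]/-q[2]
E
python3 - <<'E'
from h import *
for n in ['top','scene','wrist']:
    im,d,c=snap(n,n+'0'); print(n,c)
print(env.get_obs())
E
```

```text
pics
top {'vfov': 50.50224892315083, 'cx': 252.05038565861554, 'cy': 184.85772577199322, 'T': array([[-0.00932646,  0.99783194, -0.06514929,  0.47802765],
       [-0.99975177, -0.01062308, -0.01958441,  0.01471317],
       [-0.02023404,  0.06495047,  0.99768333,  0.97817911],
       [ 0.        ,  0.        ,  0.        ,  1.        ]])}
scene {'vfov': 49.72329824906521, 'cx': 256.44456283199656, 'cy': 188.1504993128753, 'T': array([[-1.51028922e-01, -5.96462846e-01,  7.88303456e-01,
         1.36442784e+00],
       [ 9.88529153e-01, -9.06321097e-02,  1.20813636e-01,
         1.34464313e-01],
       [-6.15239826e-04,  7.97507300e-01,  6.03308982e-01,
         6.96888867e-01],
       [ 0.00000000e+00,  0.00000000e+00,  0.00000000e+00,
         1.00000000e+00]])}
wrist {'vfov': 62.22218465882704, 'cx': 253.92590737700533, 'cy': 190.39167456319882, 'T': array([[ 2.22390717e-01,  9.30411243e-01,  2.91337068e-01,
         2.03516674e-01],
       [-9.74957226e-01,  2.12499408e-01,  6.55927471e-02,
        -5.42515947e-01],
       [-8.80724939e-04, -2.98628398e-01,  9.54369061e-01,
        
[... 209 characters left out ...]
e-03,
        8.90236449e+01, -7.67987937e+00]), 'joint_velocities': array([ 0.04661677, -0.00218733, -0.11878952, -0.05058182,  0.09768708,
       -0.01879913]), 'joint_torque': array([ 1.40921129e-03, -7.13383269e+01, -5.71047521e+01, -1.06316099e-04,
        7.09793399e-03,  8.71205452e-05]), 'tool_pos': array([ 0.12755873, -0.56051061,  0.23082363]), 'tool_rot': array([[ 9.75058461e-01,  2.21948167e-01, -9.81822652e-05],
       [ 2.21948165e-01, -9.75058061e-01,  8.88729308e-04],
       [ 1.01518432e-04, -8.88354404e-04, -9.99999600e-01]]), 'force': array([-0.09171255, -0.95298445, -0.10783149]), 'ft_torque': array([-0.00745804,  0.01433274, -0.0012384 ]), 'opening': 0.08518031031991519}
```

View pics/top0.png

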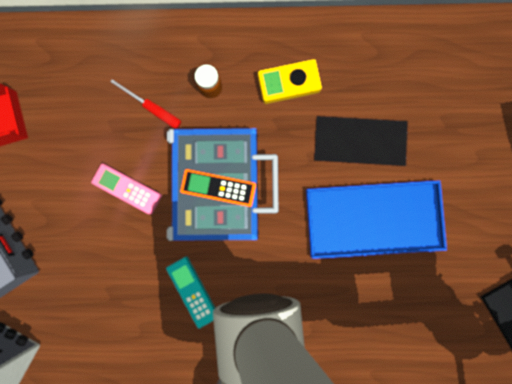

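View pics/scene0.png

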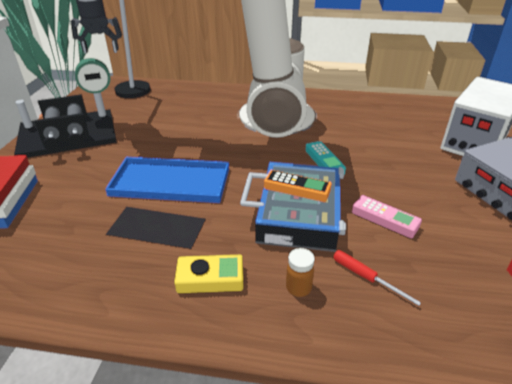

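View pics/wrist0.png

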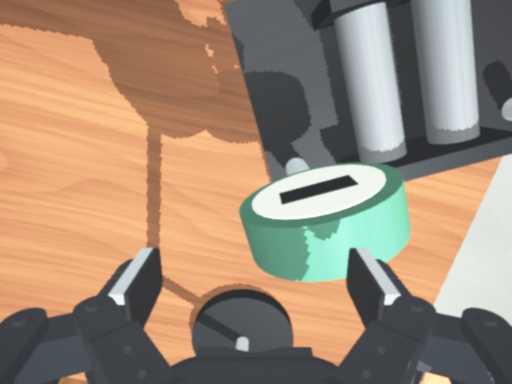

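Run:
```python
from h import *
v=V('top0'); v.crop(160,110,290,250,5,'c1')
v=V('top0'); v.crop(295,100,455,265,4,'c2')
```

```text
(no output)
```

View pics/c1.png

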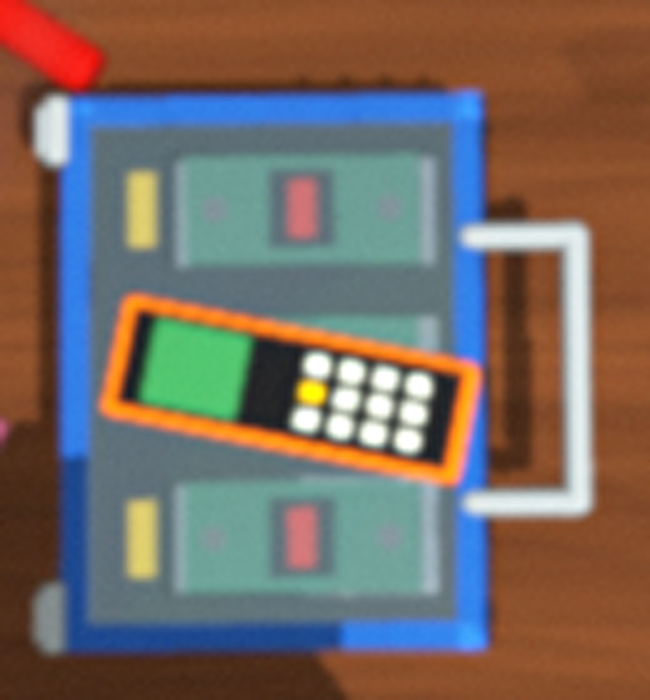

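View pics/c2.png

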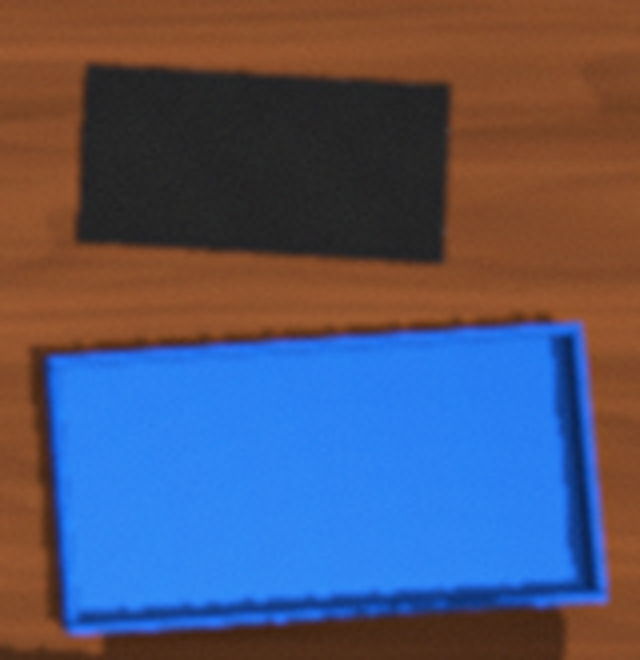

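Candidates shaped like the calibrator: the orange one on the cover, centre about (218,187); a pink one at (126,188) and a teal one at (190,292), both on the bench. The orange one fits: it is orange, has a black face and lies on the shut cover. The crop confirms it, and three modules are visible under the cover. Now I'll measure.

Run:
```python
from h import *
v=V('top0')
C=lambda pts,k,u0,v0:[(a/k+u0-.4*0,b/k+v0) for a,b in pts]
def show(n,pts,z):
    P=np.array([v.p(a,b,z)[:2] for a,b in pts]); print(n,P.round(4).tolist(),'c',P.mean(0).round(4)); 
    e=[np.linalg.norm(P[i]-P[(i+1)%len(P)]) for i in range(len(P))]; print('  edges',np.round(e,4),'ang',[round(float(np.degrees(np.arctan2(*(P[(i+1)%len(P)]-P[i])[::-1]))),1) for i in range(len(P))])
show('cal',C([(130,295),(481,363),(461,486),(100,412)],5,160,110),.095)
show('cover',C([(60,93),(485,93),(487,648),(63,650)],5,160,110),.067)
show('handle',C([(577,222),(580,515)],5,160,110),.0645)
show('mat',C([(86,65),(450,85),(443,262),(77,241)],4,295,100),.003)
show('tray',C([(45,355),(583,322),(608,603),(67,635)],4,295,100),.024)
show('marks',C([(142,210),(142,538)],5,160,110),.058)
show('m3/m1',C([(305,210),(308,538)],5,160,110),.057)
for n,u,w in [('calface',205,184),('cover',240,217),('mat',360,140),('tray',380,220),('bench',330,300),('handle',275,180)]:
    print(n,v.p(u,w).round(4))
# tcp
print('hinge knobs',v.p(172,136).round(4),v.p(171,233).round(4))
print('jar',v.p(206,73),'screw',v.p(178,124))
```

```text
cal [[0.572, 0.1762], [0.5405, 0.023], [0.4872, 0.0322], [0.5209, 0.1893]] c [0.5302 0.1052]
  edges [0.1564 0.0541 0.1607 0.0527] ang [-101.6, 170.2, 77.9, -14.3]
cover [[0.6676, 0.2134], [0.665, 0.0202], [0.4154, 0.0218], [0.416, 0.2112]] c [0.541  0.1167]
  edges [0.1932 0.2496 0.1893 0.2516] ang [-90.8, 179.6, 89.8, 0.5]
handle [[0.606, -0.0207], [0.474, -0.0203]] c [ 0.54   -0.0205]
  edges [0.132 0.132] ang [179.8, -0.2]
mat [[0.7064, -0.1237], [0.6911, -0.3418], [0.5842, -0.334], [0.5994, -0.1162]] c [ 0.6453 -0.2289]
  edges [0.2186 0.1073 0.2183 0.1073] ang [-94.0, 175.8, 86.0, -4.0]
tray [[0.5299, -0.0934], [0.5458, -0.4062], [0.3835, -0.4141], [0.3674, -0.1032]] c [ 0.4567 -0.2542]
  edges [0.3132 0.1625 0.3114 0.1627] ang [-87.1, -177.2, 93.0, 3.4]
marks [[0.6149, 0.1775], [0.4655, 0.1774]] c [0.5402 0.1775]
  edges [0.1494 0.1494] ang [-180.0, 0.0]
m3/m1 [[0.6141, 0.103], [0.4648, 0.1023]] c [0.5394 0.1027]
  edges [0.1494 0.1494] ang [-179.7, 0.3]
calface [0.5386 0.1346 0.0954]
cover [0.4659 0.0602 0.0663]
mat [ 6.476e-01 -2.276e-01  1.000e-04]
tray [ 0.455  -0.2684  0.0049]
bench [ 0.2679 -0.1474 -0.0008]
handle [ 0.5479 -0.019   0.0674]
hinge knobs [0.6494 0.2119 0.0735] [0.4317 0.2144 0.0689]
jar [0.78881662 0.13319014 0.08564405] screw [0.68834182 0.20929192 0.01988873]
```

```bash
python3 -m pendant '[{"z":0.03},{"z":0.06},{"x":0.402,"y":0.666,"z":0.03,"rz":1.138},{"x":0.402,"y":0.666,"z":0.03,"rz":1.138},{"x":0.402,"y":0.666,"z":0.03,"rz":1.138},{"x":0.402,"y":0.666,"z":0.03,"rz":1.138},{"x":0.402,"y":0.666,"z":0.03,"rz":1.138},{"x":0.402,"y":0.666,"z":0.03,"rz":1.138},{"x":0.402,"y":0.666,"z":0.03,"rz":1.138},{"x":0.402,"y":0.666,"z":0.03,"rz":1.138},{"x":0.402,"y":0.666,"z":0.03,"rz":1.138},{"x":0.402,"y":0.666,"z":0.03,"rz":1.138},{"x":0.402,"y":0.666,"z":0.03,"rz":1.138},{"x":0.402,"y":0.666,"z":0.03,"rz":1.138},{"x":0.402,"y":0.666,"z":0.03,"rz":1.138},{"x":0.402,"y":0.666,"z":0.03,"rz":1.138},{"x":0.402,"y":0.666,"z":0.03,"rz":1.138},{"x":0.402,"y":0.666,"z":0.03,"rz":1.138},{"x":0.402,"y":0.666,"z":0.03,"rz":1.138},{"x":0.402,"y":0.666,"z":0.03,"rz":1.138}]'
cat >> h.py <<'E'
def st():
    o=env.get_obs(); R=o['tool_rot']
    print('t',round(o['clock'],2),'pos',o['tool_pos'].round(4),'yaw_y',round(float(np.degrees(np.arctan2(R[1,1],R[0,1]))),2),'z',R[:,2].round(4),'F',o['force'].round(2),'T',o['ft_torque'].round(2),'op',round(o['opening'],4),'j',o['joint_positions'].round(1))
E
python3 - <<'E'
from h import *
st(); snap('wrist','w1'); snap('top','t1')
E
```

```text
t 0.15 pos [ 0.1276 -0.5605  0.2308] yaw_y -77.18 z [-1.e-04  9.e-04 -1.e+00] F [-0.09 -0.95 -0.11] T [-0.01  0.01 -0.  ] op 0.0852 j [-84.9   8.6  82.4  -0.   89.   -7.7]validation failed for argument at $[0]...
```

```bash
python3 -m pendant '[{"x":0,"y":0,"z":0.03,"rx":0,"ry":0,"rz":0,"jaw":0.085},{"x":0,"y":0,"z":0.06,"rx":0,"ry":0,"rz":0,"jaw":0.085}]'
python3 -c "
from h import *
st()"
```

```text
clock: 0.45
tool_pos: [0.1276, -0.5602, 0.2911]
tool_rot: [[0.975, 0.222, -0.0], [0.222, -0.975, 0.002], [0.0, -0.002, -1.0]]
force: [-0.7, -1.1, 0.1]
opening: 0.0846
t 0.45 pos [ 0.1276 -0.5602  0.2911] yaw_y -77.18 z [-2.0e-04  2.4e-03 -1.0e+00] F [-0.72 -1.11  0.11] T [-0.03  0.03 -0.  ] op 0.0846 j [-84.9   7.9  76.3  -0.   95.9  -7.7]
```

```bash
python3 -m pendant '[{"x":0.402,"y":0.666,"z":-0.03,"rx":0,"ry":0,"rz":1.138,"jaw":0.085},{"x":0.402,"y":0.666,"z":-0.03,"rx":0,"ry":0,"rz":1.138,"jaw":0.085},{"x":0.402,"y":0.666,"z":-0.03,"rx":0,"ry":0,"rz":1.138,"jaw":0.085},{"x":0.402,"y":0.666,"z":-0.03,"rx":0,"ry":0,"rz":1.138,"jaw":0.085},{"x":0.402,"y":0.666,"z":-0.03,"rx":0,"ry":0,"rz":1.138,"jaw":0.085},{"x":0.402,"y":0.666,"z":-0.03,"rx":0,"ry":0,"rz":1.138,"jaw":0.085},{"x":0.402,"y":0.666,"z":-0.03,"rx":0,"ry":0,"rz":1.138,"jaw":0.085},{"x":0.402,"y":0.666,"z":-0.03,"rx":0,"ry":0,"rz":1.138,"jaw":0.085},{"x":0.402,"y":0.666,"z":-0.03,"rx":0,"ry":0,"rz":1.138,"jaw":0.085},{"x":0.402,"y":0.666,"z":-0.03,"rx":0,"ry":0,"rz":1.138,"jaw":0.085},{"x":0.402,"y":0.666,"z":-0.03,"rx":0,"ry":0,"rz":1.138,"jaw":0.085},{"x":0.402,"y":0.666,"z":-0.03,"rx":0,"ry":0,"rz":1.138,"jaw":0.085},{"x":0.402,"y":0.666,"z":-0.03,"rx":0,"ry":0,"rz":1.138,"jaw":0.085},{"x":0.402,"y":0.666,"z":-0.03,"rx":0,"ry":0,"rz":1.138,"jaw":0.085},{"x":0.402,"y":0.666,"z":-0.03,"rx":0,"ry":0,"rz":1.138,"jaw":0.085},{"x":0.402,"y":0.666,"z":-0.03,"rx":0,"ry":0,"rz":1.138,"jaw":0.085},{"x":0.402,"y":0.666,"z":-0.03,"rx":0,"ry":0,"rz":1.138,"jaw":0.085},{"x":0.402,"y":0.666,"z":-0.03,"rx":0,"ry":0,"rz":1.138,"jaw":0.085}]'
python3 - <<'E'
from h import *
st(); snap('wrist','w1'); snap('top','t1')
E
```

```text
clock: 2.25
tool_pos: [0.5294, 0.1062, 0.2607]
tool_rot: [[0.206, 0.978, -0.003], [0.979, -0.206, 0.001], [-0.0, -0.003, -1.0]]
force: [0.5, -0.2, -0.4]
opening: 0.0849
t 2.25 pos [0.5294 0.1062 0.2607] yaw_y -11.9 z [-3.4e-03  6.0e-04 -1.0e+00] F [ 0.54 -0.17 -0.37] T [-0.03  0.02  0.01] op 0.0849 j [ 3.1  4.1 84.   0.  92.1 15. ]
```

View pics/w1.png

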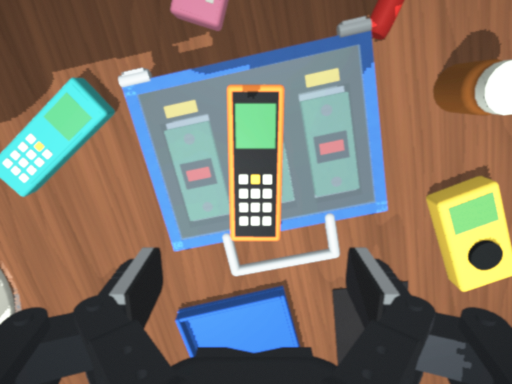

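View pics/t1.png

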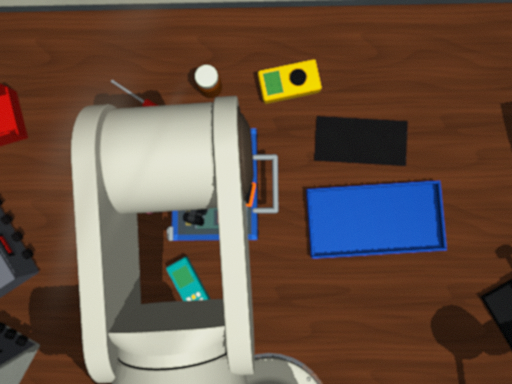

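Run:
```python
from h import *
v=V('w1')
P=np.array([v.p(a,b,.095) for a,b in [(228,87),(284,87),(281,240),(232,240)]])
print(P.round(4),P.mean(0)); 
P=np.array([v.p(a,b,.067) for a,b in [(126,90),(371,36),(386,210),(175,249)]])
print(P.round(4),P.mean(0)); 
P=np.array([v.p(a,b,.0645) for a,b in [(235,269),(338,255)]])
print(P.round(4),P.mean(0)); 
P=np.array([v.p(a,b,.057) for a,b in [(199,173),(331,147)]])
print(P.round(4),P.mean(0));
```

```text
[[0.5234 0.1903 0.095 ]
 [0.574  0.1796 0.095 ]
 [0.5431 0.0273 0.095 ]
 [0.4919 0.038  0.095 ]] [0.53310714 0.10881148 0.095     ]
[[0.4198 0.2094 0.067 ]
 [0.6665 0.2081 0.067 ]
 [0.6655 0.0258 0.067 ]
 [0.4186 0.0273 0.067 ]] [0.54259879 0.11764041 0.067     ]
[[ 0.4813 -0.0147  0.0645]
 [ 0.6057 -0.0212  0.0645]] [ 0.5434612  -0.01795765  0.0645    ]
[[0.4676 0.1086 0.057 ]
 [0.6164 0.1073 0.057 ]] [0.54200582 0.1079649  0.057     ]
```

```bash
python3 -m pendant '[{"x":0.002,"y":0.001,"z":-0.05,"rx":0,"ry":0,"rz":0,"jaw":0.085},{"x":0.002,"y":0.001,"z":-0.1,"rx":0,"ry":0,"rz":0,"jaw":0.085},{"x":0.002,"y":0.001,"z":-0.14,"rx":0,"ry":0,"rz":0,"jaw":0.085},{"x":0.002,"y":0.001,"z":-0.165,"rx":0,"ry":0,"rz":0,"jaw":0.085},{"x":0.002,"y":0.001,"z":-0.18,"rx":0,"ry":0,"rz":0,"jaw":0.085},{"x":0.002,"y":0.001,"z":-0.187,"rx":0,"ry":0,"rz":0,"jaw":0.085},{"x":0.002,"y":0.001,"z":-0.187,"rx":0,"ry":0,"rz":0,"jaw":0.085}]'
python3 -m pendant '[{"x":0,"y":0,"z":0,"rx":0,"ry":0,"rz":0,"jaw":0.04},{"x":0,"y":0,"z":0,"rx":0,"ry":0,"rz":0,"jaw":0.04},{"x":0,"y":0,"z":0,"rx":0,"ry":0,"rz":0,"jaw":0.04},{"x":0,"y":0,"z":0,"rx":0,"ry":0,"rz":0,"jaw":0.04},{"x":0,"y":0,"z":0,"rx":0,"ry":0,"rz":0,"jaw":0.04},{"x":0,"y":0,"z":0,"rx":0,"ry":0,"rz":0,"jaw":0.04}]'
python3 - <<'E'
from h import *
st(); snap('wrist','w2'); st()
E
```

```text
clock: 3.05
tool_pos: [0.531, 0.1055, 0.0741]
tool_rot: [[0.209, 0.978, -0.003], [0.978, -0.209, 0.001], [-0.0, -0.003, -1.0]]
force: [0.8, -0.9, -0.2]
opening: 0.0851
clock: 3.65
tool_pos: [0.5314, 0.1054, 0.0755]
tool_rot: [[0.209, 0.978, -0.001], [0.978, -0.209, 0.0], [0.0, -0.001, -1.0]]
force: [-4.0, -2.4, 11.0]
opening: 0.0526
t 3.65 pos [0.5314 0.1054 0.0755] yaw_y -12.06 z [-1.3e-03  4.0e-04 -1.0e+00] F [-4.02 -2.43 11.02] T [-0.27  0.84 -0.07] op 0.0526 j [ 3.  10.7 98.6  0.  70.7 15.1]
t 3.7 pos [0.5314 0.1054 0.0755] yaw_y -12.06 z [-1.3e-03  4.0e-04 -1.0e+00] F [-4.75 -2.53 11.35] T [-0.27  0.85 -0.08] op 0.0525 j [ 3.1 10.7 98.6  0.  70.7 15.1]
```

View pics/w2.png

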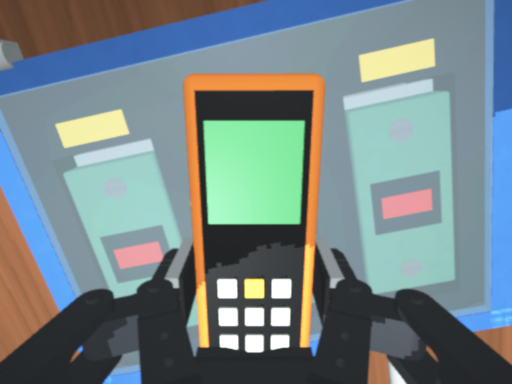

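```bash
python3 -m pendant '[{"x":0,"y":0,"z":0.01,"rx":0,"ry":0,"rz":0,"jaw":0.04},{"x":0,"y":0,"z":0.03,"rx":0,"ry":0,"rz":0,"jaw":0.04},{"x":0,"y":0,"z":0.06,"rx":0,"ry":0,"rz":0,"jaw":0.04},{"x":0,"y":0,"z":0.1,"rx":0,"ry":0,"rz":0,"jaw":0.04},{"x":0.01,"y":-0.03,"z":0.1,"rx":0,"ry":0,"rz":0.02,"jaw":0.04},{"x":0.02,"y":-0.06,"z":0.1,"rx":0,"ry":0,"rz":0.04,"jaw":0.04},{"x":0.033,"y":-0.1,"z":0.1,"rx":0,"ry":0,"rz":0.06,"jaw":0.04},{"x":0.048,"y":-0.14,"z":0.1,"rx":0,"ry":0,"rz":0.08,"jaw":0.04},{"x":0.062,"y":-0.18,"z":0.1,"rx":0,"ry":0,"rz":0.1,"jaw":0.04},{"x":0.075,"y":-0.22,"z":0.1,"rx":0,"ry":0,"rz":0.12,"jaw":0.04},{"x":0.09,"y":-0.26,"z":0.1,"rx":0,"ry":0,"rz":0.14,"jaw":0.04},{"x":0.1,"y":-0.3,"z":0.1,"rx":0,"ry":0,"rz":0.14,"jaw":0.04},{"x":0.114,"y":-0.334,"z":0.1,"rx":0,"ry":0,"rz":0.14,"jaw":0.04},{"x":0.114,"y":-0.334,"z":0.08,"rx":0,"ry":0,"rz":0.14,"jaw":0.04},{"x":0.114,"y":-0.334,"z":0.05,"rx":0,"ry":0,"rz":0.14,"jaw":0.04},{"x":0.114,"y":-0.334,"z":0.02,"rx":0,"ry":0,"rz":0.14,"jaw":0.04},{"x":0.114,"y":-0.334,"z":-0.01,"rx":0,"ry":0,"rz":0.14,"jaw":0.04},{"x":0.114,"y":-0.334,"z":-0.03,"rx":0,"ry":0,"rz":0.14,"jaw":0.04},{"x":0.114,"y":-0.334,"z":-0.04,"rx":0,"ry":0,"rz":0.14,"jaw":0.04},{"x":0.114,"y":-0.334,"z":-0.04,"rx":0,"ry":0,"rz":0.14,"jaw":0.04}]'
python3 - <<'E'
from h import *
st(); snap('scene','s2'); snap('wrist','w3')
E
```

```text
clock: 5.7
tool_pos: [0.645, -0.2284, 0.0348]
tool_rot: [[0.07, 0.998, -0.003], [0.998, -0.07, 0.001], [0.001, -0.003, -1.0]]
force: [-0.2, -0.3, -2.2]
opening: 0.0525
t 5.7 pos [ 0.645  -0.2284  0.0348] yaw_y -4.04 z [-2.9e-03  9.0e-04 -1.0e+00] F [-0.17 -0.31 -2.22] T [-0.   -0.04  0.01] op 0.0525 j [-25.9  28.6  79.6  -0.   72.  -21.9]
```

View pics/s2.png

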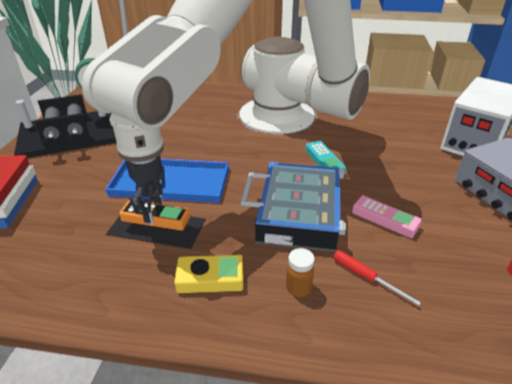

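View pics/w3.png

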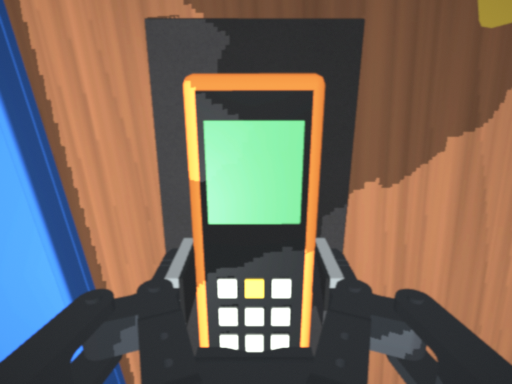

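The scene view shows the calibrator held over the mat at (155,215). The cover is still shut with the modules visible below it, and the wrist view shows the calibrator centred on the mat. Lower it now.

```bash
python3 -m pendant '[{"x":0,"y":0,"z":-0.01,"rx":0,"ry":0,"rz":0,"jaw":0.04},{"x":0,"y":0,"z":-0.017,"rx":0,"ry":0,"rz":0,"jaw":0.04},{"x":0,"y":0,"z":-0.021,"rx":0,"ry":0,"rz":0,"jaw":0.04},{"x":0,"y":0,"z":-0.022,"rx":0,"ry":0,"rz":0,"jaw":0.04},{"x":0,"y":0,"z":-0.022,"rx":0,"ry":0,"rz":0,"jaw":0.04}]'
python3 -m pendant '[{"x":0,"y":0,"z":0,"rx":0,"ry":0,"rz":0,"jaw":0.06},{"x":0,"y":0,"z":0,"rx":0,"ry":0,"rz":0,"jaw":0.07},{"x":0,"y":0,"z":0,"rx":0,"ry":0,"rz":0,"jaw":0.08},{"x":0,"y":0,"z":0,"rx":0,"ry":0,"rz":0,"jaw":0.085},{"x":0,"y":0,"z":0.01,"rx":0,"ry":0,"rz":0,"jaw":0.085},{"x":0,"y":0,"z":0.04,"rx":0,"ry":0,"rz":0,"jaw":0.085},{"x":0,"y":0,"z":0.09,"rx":0,"ry":0,"rz":0,"jaw":0.085},{"x":0,"y":0,"z":0.12,"rx":0,"ry":0,"rz":0,"jaw":0.085},{"x":0,"y":0,"z":0.15,"rx":0,"ry":0,"rz":0,"jaw":0.085}]'
python3 - <<'E'
from h import *
st(); snap('wrist','w4')
E
```

```text
clock: 6.3
tool_pos: [0.6459, -0.2289, 0.0148]
tool_rot: [[0.07, 0.998, -0.0], [0.998, -0.07, -0.0], [-0.0, -0.0, -1.0]]
force: [-0.1, 0.1, -4.0]
opening: 0.0527
clock: 7.2
tool_pos: [0.6459, -0.2289, 0.1677]
tool_rot: [[0.07, 0.998, 0.001], [0.998, -0.07, -0.001], [-0.001, 0.001, -1.0]]
force: [0.4, 0.3, -0.2]
opening: 0.0851
t 7.2 pos [ 0.6459 -0.2289  0.1677] yaw_y -4.04 z [ 0.0013 -0.0011 -1.    ] F [ 0.43  0.29 -0.21] T [ 0.01 -0.02  0.03] op 0.0851 j [-25.9  23.2  71.3  -0.   85.4 -21.9]
```

View pics/w4.png

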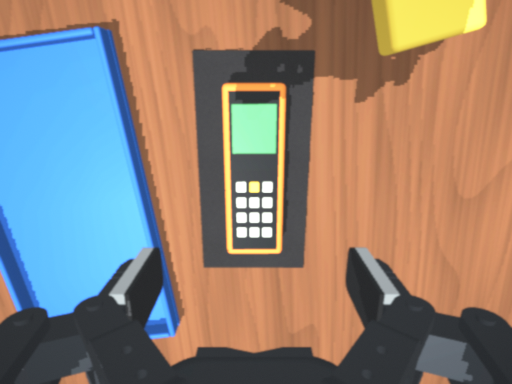

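```bash
python3 -m pendant '[{"x":-0.105,"y":0.21,"z":-0.02,"rx":0,"ry":0,"rz":1.641,"jaw":0.032},{"x":-0.105,"y":0.21,"z":-0.02,"rx":0,"ry":0,"rz":1.641,"jaw":0.032},{"x":-0.105,"y":0.21,"z":-0.02,"rx":0,"ry":0,"rz":1.641,"jaw":0.032},{"x":-0.105,"y":0.21,"z":-0.02,"rx":0,"ry":0,"rz":1.641,"jaw":0.032},{"x":-0.105,"y":0.21,"z":-0.02,"rx":0,"ry":0,"rz":1.641,"jaw":0.032},{"x":-0.105,"y":0.21,"z":-0.02,"rx":0,"ry":0,"rz":1.641,"jaw":0.032},{"x":-0.105,"y":0.21,"z":-0.02,"rx":0,"ry":0,"rz":1.641,"jaw":0.032},{"x":-0.105,"y":0.21,"z":-0.02,"rx":0,"ry":0,"rz":1.641,"jaw":0.032},{"x":-0.105,"y":0.21,"z":-0.02,"rx":0,"ry":0,"rz":1.641,"jaw":0.032},{"x":-0.105,"y":0.21,"z":-0.02,"rx":0,"ry":0,"rz":1.641,"jaw":0.032},{"x":-0.105,"y":0.21,"z":-0.02,"rx":0,"ry":0,"rz":1.641,"jaw":0.032},{"x":-0.105,"y":0.21,"z":-0.02,"rx":0,"ry":0,"rz":1.641,"jaw":0.032},{"x":-0.105,"y":0.21,"z":-0.02,"rx":0,"ry":0,"rz":1.641,"jaw":0.032},{"x":-0.105,"y":0.21,"z":-0.02,"rx":0,"ry":0,"rz":1.641,"jaw":0.032}]'
python3 - <<'E'
from h import *
st(); snap('wrist','w5')
v=V('w5')
print(v.proj([0.541,-0.019,.0645]))
E
```

```text
clock: 8.65
tool_pos: [0.5422, -0.0195, 0.1533]
tool_rot: [[-1.0, 0.004, 0.004], [0.004, 1.0, 0.007], [-0.004, 0.007, -1.0]]
force: [0.2, 0.6, 0.4]
opening: 0.0321
t 8.65 pos [ 0.5422 -0.0195  0.1533] yaw_y 89.78 z [ 0.0035  0.0067 -1.    ] F [0.25 0.56 0.37] T [-0.06  0.02  0.04] op 0.0321 j [ -10.4    6.9   93.4    0.4   79.5 -100.3]
(np.float64(252.23437418224438), np.float64(191.54873481131273))
```

View pics/w5.png

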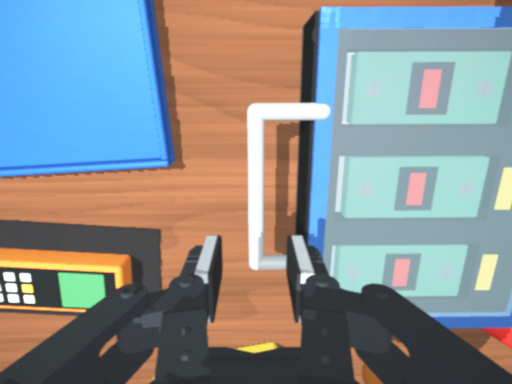

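Run:
```python
from h import *
v=V('w5')
for q in [(256,110),(256,186),(256,260)]: print(v.p(*q,.067), v.p(*q))
```

```text
[ 0.48037308 -0.01607274  0.067     ] [ 0.4802201  -0.01610511  0.06953257]
[ 0.53583153 -0.01614924  0.067     ] [ 0.53472907 -0.01619455  0.07064056]
[ 0.59852964 -0.01623572  0.067     ] [ 0.59618126 -0.01628485  0.07107069]
```

```bash
python3 -m pendant '[{"x":-0.002,"y":0.002,"z":-0.04,"rx":0,"ry":0,"rz":0,"jaw":0.032},{"x":-0.002,"y":0.002,"z":-0.07,"rx":0,"ry":0,"rz":0,"jaw":0.032},{"x":-0.002,"y":0.002,"z":-0.09,"rx":0,"ry":0,"rz":0,"jaw":0.032},{"x":-0.002,"y":0.002,"z":-0.1,"rx":0,"ry":0,"rz":0,"jaw":0.032},{"x":-0.002,"y":0.002,"z":-0.106,"rx":0,"ry":0,"rz":0,"jaw":0.032},{"x":-0.002,"y":0.002,"z":-0.106,"rx":0,"ry":0,"rz":0,"jaw":0.032}]'
python3 -m pendant '[{"x":0,"y":0,"z":0,"rx":0,"ry":0,"rz":0,"jaw":0.0},{"x":0,"y":0,"z":0,"rx":0,"ry":0,"rz":0,"jaw":0.0},{"x":0,"y":0,"z":0,"rx":0,"ry":0,"rz":0,"jaw":0.0},{"x":0,"y":0,"z":0,"rx":0,"ry":0,"rz":0,"jaw":0.0}]'
python3 - <<'E'
from h import *
st(); snap('wrist','w6')
E
```

```text
clock: 9.3
tool_pos: [0.5403, -0.0175, 0.0473]
tool_rot: [[-1.0, 0.004, 0.003], [0.004, 1.0, 0.007], [-0.003, 0.007, -1.0]]
force: [-0.5, 0.5, 0.1]
opening: 0.0321
clock: 9.7
tool_pos: [0.5409, -0.0175, 0.0484]
tool_rot: [[-1.0, 0.004, 0.005], [0.004, 1.0, 0.007], [-0.005, 0.007, -1.0]]
force: [-0.9, 1.4, 6.4]
opening: 0.0101
t 9.7 pos [ 0.5409 -0.0175  0.0484] yaw_y 89.79 z [ 0.0051  0.0065 -1.    ] F [-0.87  1.45  6.39] T [ 0.21  0.14 -0.03] op 0.0101 j [ -10.3   12.1  100.5    0.5   67.2 -100.2]
```

View pics/w6.png

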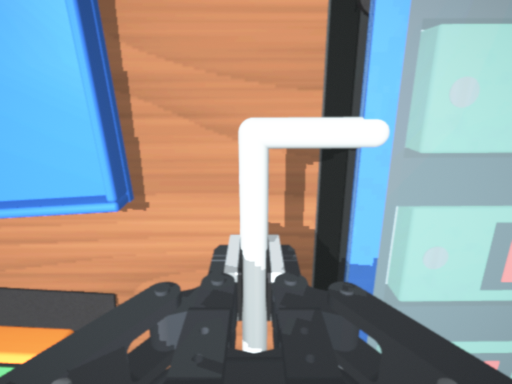

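```bash
python3 -m pendant '[{"x":0,"y":0.0003,"z":0.012,"rx":0,"ry":0,"rz":0,"jaw":0.0},{"x":0,"y":0.0012,"z":0.0235,"rx":0,"ry":0,"rz":0,"jaw":0.0},{"x":0,"y":0.0026,"z":0.035,"rx":0,"ry":0,"rz":0,"jaw":0.0},{"x":0,"y":0.0047,"z":0.0467,"rx":0,"ry":0,"rz":0,"jaw":0.0},{"x":0,"y":0.0105,"z":0.0694,"rx":0,"ry":0,"rz":0,"jaw":0.0},{"x":0,"y":0.0186,"z":0.0915,"rx":0,"ry":0,"rz":0,"jaw":0.0},{"x":0,"y":0.0288,"z":0.1127,"rx":0,"ry":0,"rz":0,"jaw":0.0},{"x":0,"y":0.041,"z":0.1327,"rx":0,"ry":0,"rz":0,"jaw":0.0},{"x":0,"y":0.041,"z":0.1327,"rx":0,"ry":0,"rz":0,"jaw":0.0}]'
python3 - <<'E'
from h import *
st(); snap('scene','s3')
E
```

```text
clock: 10.65
tool_pos: [0.5409, 0.0239, 0.1845]
tool_rot: [[-1.0, 0.003, 0.007], [0.003, 1.0, 0.005], [-0.007, 0.005, -1.0]]
force: [-4.8, -12.5, 4.0]
opening: 0.0099
t 10.65 pos [0.5409 0.0239 0.1845] yaw_y 89.82 z [ 0.0075  0.0048 -1.    ] F [ -4.82 -12.49   4.02] T [-2.41  0.8   0.03] op 0.0099 j [ -5.8   5.5  91.3   0.3  82.8 -95.7]
```

View pics/s3.png

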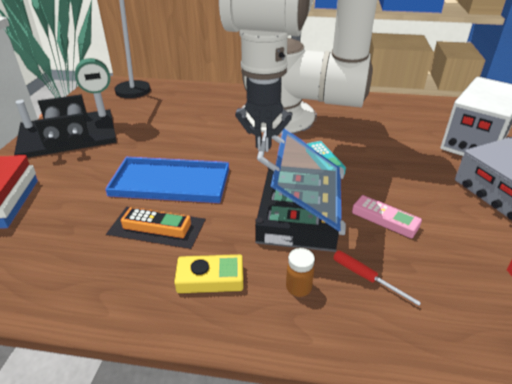

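```bash
python3 -m pendant '[{"x":0,"y":0.006,"z":0.0085,"rx":0,"ry":0,"rz":0,"jaw":0.0},{"x":0,"y":0.013,"z":0.0168,"rx":0,"ry":0,"rz":0,"jaw":0.0},{"x":0,"y":0.029,"z":0.034,"rx":0,"ry":0,"rz":0,"jaw":0.0},{"x":0,"y":0.0466,"z":0.0495,"rx":0,"ry":0,"rz":0,"jaw":0.0},{"x":0,"y":0.0657,"z":0.0631,"rx":0,"ry":0,"rz":0,"jaw":0.0},{"x":0,"y":0.0657,"z":0.0631,"rx":0,"ry":0,"rz":0,"jaw":0.0}]'
python3 - <<'E'
from h import *
st()
E
```

```text
clock: 11.3
tool_pos: [0.541, 0.0896, 0.2506]
tool_rot: [[-1.0, 0.002, 0.011], [0.003, 1.0, 0.002], [-0.011, 0.002, -1.0]]
force: [-8.4, -19.1, 21.7]
opening: 0.0097
t 11.3 pos [0.541  0.0896 0.2506] yaw_y 89.86 z [ 0.0109  0.0021 -0.9999] F [ -8.35 -19.1   21.73] T [-3.2   1.47 -0.04] op 0.0097 j [  1.3   4.7  84.5   0.1  90.2 -88.6]
```

```bash
python3 -m pendant '[{"x":-0.001,"y":-0.001,"z":0.002,"rx":0,"ry":0,"rz":0,"jaw":0.0},{"x":-0.001,"y":-0.001,"z":0.002,"rx":0,"ry":0,"rz":0,"jaw":0.0}]'
python3 - <<'E'
from h import *
st()
E
```

```text
clock: 11.5
tool_pos: [0.5398, 0.0904, 0.2524]
tool_rot: [[-1.0, 0.001, 0.01], [0.001, 1.0, 0.005], [-0.01, 0.005, -1.0]]
force: [5.0, 7.4, -14.3]
opening: 0.0097
t 11.5 pos [0.5398 0.0904 0.2524] yaw_y 89.93 z [ 0.0103  0.0046 -0.9999] F [  5.     7.44 -14.33] T [ 1.16 -0.7  -0.22] op 0.0097 j [  1.3   4.5  84.5   0.3  90.4 -88.6]
```

```bash
python3 -m pendant '[{"x":0.0,"y":0.009,"z":0.005,"rx":0,"ry":0,"rz":0,"jaw":0.0},{"x":0,"y":0.0185,"z":0.01,"rx":0,"ry":0,"rz":0,"jaw":0.0},{"x":0,"y":0.029,"z":0.015,"rx":0,"ry":0,"rz":0,"jaw":0.0},{"x":0,"y":0.04,"z":0.0196,"rx":0,"ry":0,"rz":0,"jaw":0.0},{"x":0,"y":0.04,"z":0.0196,"rx":0,"ry":0,"rz":0,"jaw":0.0}]'
python3 - <<'E'
from h import *
st()
E
```

```text
clock: 12.0
tool_pos: [0.5399, 0.1314, 0.274]
tool_rot: [[-1.0, 0.0, 0.013], [0.001, 1.0, 0.005], [-0.013, 0.005, -1.0]]
force: [-1.2, -5.5, 9.9]
opening: 0.0097
t 12.0 pos [0.5399 0.1314 0.274 ] yaw_y 89.97 z [ 0.0126  0.0046 -0.9999] F [-1.21 -5.47  9.9 ] T [-1.28  0.29 -0.25] op 0.0097 j [  5.6   5.2  81.3   0.2  92.8 -84.3]
```

```bash
python3 -m pendant '[{"x":0.0,"y":0.0105,"z":0.0048,"rx":0,"ry":0,"rz":0,"jaw":0.0},{"x":0,"y":0.0213,"z":0.008,"rx":0,"ry":0,"rz":0,"jaw":0.0},{"x":0,"y":0.0325,"z":0.011,"rx":0,"ry":0,"rz":0,"jaw":0.0},{"x":0,"y":0.0443,"z":0.0135,"rx":0,"ry":0,"rz":0,"jaw":0.0},{"x":0,"y":0.0443,"z":0.0135,"rx":0,"ry":0,"rz":0,"jaw":0.0}]'
python3 - <<'E'
from h import *
st()
E
```

```text
clock: 12.5
tool_pos: [0.5392, 0.1775, 0.2883]
tool_rot: [[-1.0, -0.001, 0.012], [-0.001, 1.0, 0.005], [-0.012, 0.005, -1.0]]
force: [-6.3, -1.6, 2.1]
opening: 0.0094
t 12.5 pos [0.5392 0.1775 0.2883] yaw_y 90.07 z [ 0.0119  0.0049 -0.9999] F [-6.28 -1.57  2.09] T [-0.4   1.29  0.3 ] op 0.0094 j [ 10.4   6.5  78.2   0.2  94.5 -79.7]
```

```bash
python3 -m pendant '[{"x":-0.0005,"y":0.0105,"z":0.002,"rx":0,"ry":0,"rz":0,"jaw":0.0},{"x":-0.0005,"y":0.0216,"z":0.0036,"rx":0,"ry":0,"rz":0,"jaw":0.0},{"x":-0.0005,"y":0.033,"z":0.0043,"rx":0,"ry":0,"rz":0,"jaw":0.0},{"x":-0.0005,"y":0.0451,"z":0.0045,"rx":0,"ry":0,"rz":0,"jaw":0.0},{"x":-0.0005,"y":0.0565,"z":0.004,"rx":0,"ry":0,"rz":0,"jaw":0.0},{"x":-0.0005,"y":0.0565,"z":0.004,"rx":0,"ry":0,"rz":0,"jaw":0.0}]'
python3 - <<'E'
from h import *
st()
E
```

```text
clock: 13.1
tool_pos: [0.5393, 0.236, 0.2927]
tool_rot: [[-1.0, -0.002, 0.014], [-0.002, 1.0, 0.006], [-0.014, 0.006, -1.0]]
force: [27.2, 0.8, -11.0]
opening: 0.0089
t 13.1 pos [0.5393 0.236  0.2927] yaw_y 90.14 z [ 0.0139  0.0059 -0.9999] F [ 27.21   0.84 -10.99] T [-0.02 -4.5  -0.34] op 0.0089 j [ 16.1   9.   74.9   0.1  95.2 -74. ]
```

```bash
python3 -m pendant '[{"x":0.0015,"y":0.0,"z":-0.0005,"rx":0,"ry":0,"rz":0,"jaw":0.0},{"x":0.0015,"y":0.0105,"z":-0.001,"rx":0,"ry":0,"rz":0,"jaw":0.0},{"x":0.0015,"y":0.022,"z":-0.0028,"rx":0,"ry":0,"rz":0,"jaw":0.0},{"x":0.0015,"y":0.03,"z":-0.0045,"rx":0,"ry":0,"rz":0,"jaw":0.0},{"x":0.0015,"y":0.03,"z":-0.0045,"rx":0,"ry":0,"rz":0,"jaw":0.0}]'
python3 - <<'E'
from h import *
st(); snap('scene','s4')
E
```

```text
clock: 13.6
tool_pos: [0.5392, 0.268, 0.2885]
tool_rot: [[-1.0, -0.005, 0.011], [-0.005, 1.0, 0.007], [-0.011, 0.007, -1.0]]
force: [-12.8, 0.6, 3.2]
opening: 0.009
t 13.6 pos [0.5392 0.268  0.2885] yaw_y 90.26 z [ 0.0113  0.0067 -0.9999] F [-12.79   0.56   3.21] T [-0.    2.34  0.34] op 0.009 j [ 19.   10.7  73.4   0.2  95.1 -71.2]
```

View pics/s4.png

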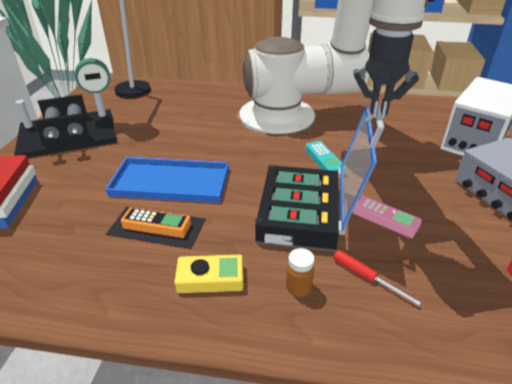

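```bash
python3 -m pendant '[{"x":0,"y":0.005,"z":-0.001,"rx":0,"ry":0,"rz":0,"jaw":0.0},{"x":0,"y":0.009,"z":-0.002,"rx":0,"ry":0,"rz":0,"jaw":0.0},{"x":0,"y":0.009,"z":-0.002,"rx":0,"ry":0,"rz":0,"jaw":0.0}]'
python3 -c "
from h import *
st()"
python3 -m pendant '[{"x":0,"y":0,"z":0,"rx":0,"ry":0,"rz":0,"jaw":0.02},{"x":0,"y":0,"z":0,"rx":0,"ry":0,"rz":0,"jaw":0.034},{"x":0,"y":0,"z":0,"rx":0,"ry":0,"rz":0,"jaw":0.034},{"x":0,"y":0,"z":0.0,"rx":0,"ry":0,"rz":0,"jaw":0.034},{"x":0,"y":0,"z":0.03,"rx":0,"ry":0,"rz":0,"jaw":0.034},{"x":0,"y":0,"z":0.06,"rx":0,"ry":0,"rz":0,"jaw":0.034},{"x":0,"y":-0.02,"z":0.08,"rx":0,"ry":0,"rz":0,"jaw":0.034}]'
python3 -c "
from h import *
st();snap('scene','s5')"
```

```text
clock: 13.95
tool_pos: [0.5393, 0.2776, 0.2866]
tool_rot: [[-1.0, -0.005, 0.012], [-0.005, 1.0, 0.007], [-0.012, 0.007, -1.0]]
force: [7.7, 1.8, -2.1]
opening: 0.0093
t 13.95 pos [0.5393 0.2776 0.2866] yaw_y 90.29 z [ 0.0118  0.0071 -0.9999] F [ 7.7   1.76 -2.11] T [ 0.07 -0.66 -0.01] op 0.0093 j [ 19.9  11.2  73.    0.2  95.  -70.4]
clock: 14.65
tool_pos: [0.5392, 0.2586, 0.3685]
tool_rot: [[-1.0, -0.007, 0.013], [-0.007, 1.0, 0.008], [-0.013, 0.008, -1.0]]
force: [0.4, -0.4, 0.4]
opening: 0.0338
t 14.65 pos [0.5392 0.2586 0.3685] yaw_y 90.38 z [ 0.0129  0.008  -0.9999] F [ 0.4  -0.36  0.37] T [-0.    0.02  0.07] op 0.0338 j [ 18.1  10.5  64.5   0.2 104.1 -72.2]
```

View pics/s5.png

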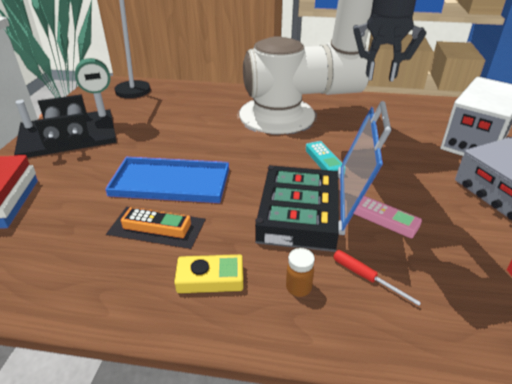

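```bash
python3 -m pendant '[{"x":0,"y":-0.05,"z":-0.02,"rx":0,"ry":0,"rz":0,"jaw":0.0},{"x":0.0,"y":-0.1,"z":-0.05,"rx":0,"ry":0,"rz":0,"jaw":0.0},{"x":0.0,"y":-0.14,"z":-0.09,"rx":0,"ry":0,"rz":0,"jaw":0.0},{"x":0.0,"y":-0.14,"z":-0.12,"rx":0,"ry":0,"rz":0,"jaw":0.0},{"x":0.0,"y":-0.14,"z":-0.12,"rx":0,"ry":0,"rz":0,"jaw":0.0}]'
python3 -c "
from h import *
st();snap('wrist','w7');snap('top','t7')"
```

```text
clock: 15.2
tool_pos: [0.5378, 0.1135, 0.2467]
tool_rot: [[-1.0, -0.002, 0.009], [-0.002, 1.0, 0.007], [-0.009, 0.007, -1.0]]
force: [0.1, 0.2, 0.2]
opening: 0.0
t 15.2 pos [0.5378 0.1135 0.2467] yaw_y 90.12 z [ 0.0092  0.007  -0.9999] F [0.07 0.17 0.18] T [ 0.03 -0.06  0.04] op 0.0 j [  3.7   4.9  84.7   0.4  89.8 -86.5]
```

View pics/w7.png

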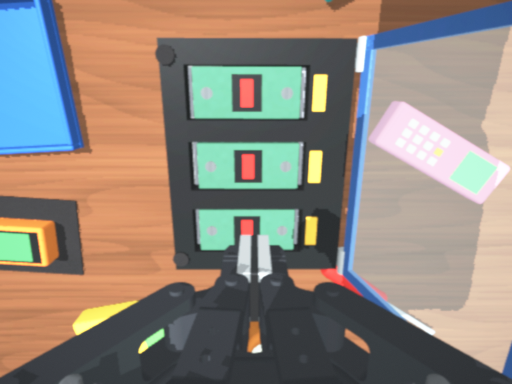

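Run:
```python
from h import *
v=V('w7')
for q in [(188,66),(305,66),(305,119),(190,119),(247,92.5),(192,142),(303,142),(302,189),(193,189),(248,166),(247,227),(320,92),(316,167),(310,231)]: print(q,v.p(*q,.057).round(4))
print([np.round(v.proj(p),1) for p in ([.466,.107,.057],[.541,.107,.057],[.616,.107,.057])])
```

```text
(188, 66) [0.4419 0.0517 0.057 ]
(305, 66) [0.4415 0.1655 0.057 ]
(305, 119) [0.4921 0.1681 0.057 ]
(190, 119) [0.4923 0.0506 0.057 ]
(247, 92.5) [0.4663 0.1089 0.057 ]
(192, 142) [0.5158 0.0513 0.057 ]
(303, 142) [0.5157 0.1672 0.057 ]
(302, 189) [0.5673 0.1687 0.057 ]
(193, 189) [0.5673 0.0494 0.057 ]
(248, 166) [0.5415 0.1096 0.057 ]
(247, 227) [0.6127 0.1083 0.057 ]
(320, 92) [0.4657 0.1817 0.057 ]
(316, 167) [0.5425 0.1825 0.057 ]
(310, 231) [0.6178 0.1804 0.057 ]
[array([245.1,  92.1]), array([245.5, 165.6]), array([245.9, 229.6])]
```

```bash
python3 -m pendant '[{"x":-0.03,"y":0.015,"z":-0.03,"rx":0,"ry":0,"rz":0,"jaw":0.0},{"x":-0.071,"y":0.0375,"z":-0.07,"rx":0,"ry":0,"rz":0,"jaw":0.0},{"x":-0.071,"y":0.0375,"z":-0.11,"rx":0,"ry":0,"rz":0,"jaw":0.0},{"x":-0.071,"y":0.0375,"z":-0.15,"rx":0,"ry":0,"rz":0,"jaw":0.0},{"x":-0.071,"y":0.0375,"z":-0.175,"rx":0,"ry":0,"rz":0,"jaw":0.0},{"x":-0.071,"y":0.0375,"z":-0.182,"rx":0,"ry":0,"rz":0,"jaw":0.0},{"x":-0.071,"y":0.0375,"z":-0.182,"rx":0,"ry":0,"rz":0,"jaw":0.0}]'
python3 -c "
from h import *
st();snap('wrist','w8')"
```

```text
clock: 16.0
tool_pos: [0.4696, 0.1539, 0.0718]
tool_rot: [[-1.0, -0.005, 0.018], [-0.005, 1.0, 0.008], [-0.018, 0.008, -1.0]]
force: [-0.4, 0.5, 0.3]
opening: 0.0002
t 16.0 pos [0.4696 0.1539 0.0718] yaw_y 90.29 z [ 0.0176  0.0083 -0.9998] F [-0.42  0.5   0.3 ] T [ 0.06 -0.   -0.  ] op 0.0002 j [  9.    4.8 105.9   0.3  68.3 -81.4]
```

View pics/w8.png

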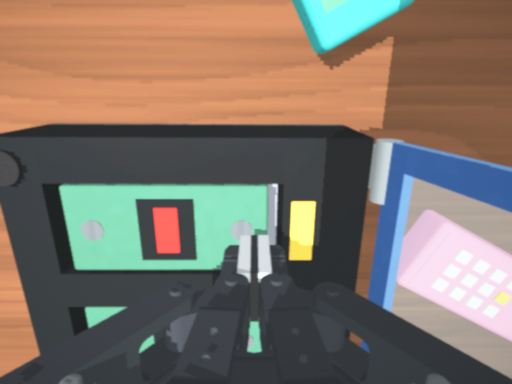

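```bash
python3 -m pendant '[{"x":-0.003,"y":-0.003,"z":-0.007,"rx":-0.008,"ry":0.0176,"rz":0,"jaw":0.0},{"x":-0.003,"y":-0.003,"z":-0.013,"rx":-0.008,"ry":0.0176,"rz":0,"jaw":0.0},{"x":-0.003,"y":-0.003,"z":-0.016,"rx":-0.008,"ry":0.0176,"rz":0,"jaw":0.0},{"x":-0.003,"y":-0.003,"z":-0.019,"rx":-0.008,"ry":0.0176,"rz":0,"jaw":0.0},{"x":-0.003,"y":-0.003,"z":-0.019,"rx":-0.008,"ry":0.0176,"rz":0,"jaw":0.0}]'
python3 -c "
from h import *
st()"
python3 -m pendant '[{"x":0,"y":0,"z":-0.003,"rx":0,"ry":0,"rz":0,"jaw":0.0},{"x":0,"y":0,"z":-0.006,"rx":0,"ry":0,"rz":0,"jaw":0.0},{"x":0,"y":0,"z":-0.008,"rx":0,"ry":0,"rz":0,"jaw":0.0},{"x":0,"y":0,"z":-0.008,"rx":0,"ry":0,"rz":0,"jaw":0.0}]'
python3 -c "
from h import *
st();snap('wrist','w9')"
```

```text
clock: 16.55
tool_pos: [0.4668, 0.1508, 0.0532]
tool_rot: [[-1.0, -0.005, 0.001], [-0.005, 1.0, 0.0], [-0.001, 0.0, -1.0]]
force: [-0.7, -0.1, 0.4]
opening: 0.0001
t 16.55 pos [0.4668 0.1508 0.0532] yaw_y 90.27 z [ 7.e-04  4.e-04 -1.e+00] F [-0.68 -0.06  0.44] T [-0.02  0.02  0.  ] op 0.0001 j [  8.9   6.2 106.7   0.   67.  -81.4]
clock: 16.95
tool_pos: [0.4666, 0.1508, 0.0448]
tool_rot: [[-1.0, -0.005, 0.0], [-0.005, 1.0, 0.0], [-0.0, 0.0, -1.0]]
force: [0.1, 0.5, 0.2]
opening: 0.0
t 16.95 pos [0.4666 0.1508 0.0448] yaw_y 90.27 z [ 1.e-04  3.e-04 -1.e+00] F [0.13 0.54 0.19] T [0.06 0.03 0.02] op 0.0 j [  8.9   6.8 107.2   0.   66.  -81.4]
```

View pics/w9.png

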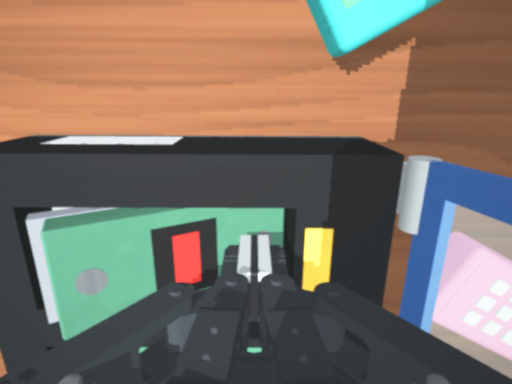

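```bash
python3 -m pendant '[{"x":0,"y":0,"z":-0.002,"rx":0,"ry":0,"rz":0,"jaw":0.0},{"x":0,"y":0,"z":-0.003,"rx":0,"ry":0,"rz":0,"jaw":0.0},{"x":0,"y":0,"z":-0.003,"rx":0,"ry":0,"rz":0,"jaw":0.0}]'
python3 -c "
from h import *
st()"
python3 -m pendant '[{"x":0,"y":0,"z":0.01,"rx":0,"ry":0,"rz":0,"jaw":0.0},{"x":0,"y":0,"z":0.03,"rx":0,"ry":0,"rz":0,"jaw":0.0},{"x":0,"y":-0.03,"z":0.07,"rx":0,"ry":0,"rz":0,"jaw":0.0},{"x":0,"y":-0.06,"z":0.11,"rx":0,"ry":0,"rz":-0.1,"jaw":0.0},{"x":0,"y":-0.067,"z":0.15,"rx":0,"ry":0,"rz":-0.2,"jaw":0.0},{"x":0,"y":-0.067,"z":0.15,"rx":0,"ry":0,"rz":-1.575,"jaw":0.0},{"x":0,"y":-0.067,"z":0.15,"rx":0,"ry":0,"rz":-1.575,"jaw":0.068},{"x":0,"y":-0.067,"z":0.15,"rx":0,"ry":0,"rz":-1.575,"jaw":0.068},{"x":0,"y":-0.067,"z":0.15,"rx":0,"ry":0,"rz":-1.575,"jaw":0.068},{"x":0,"y":-0.067,"z":0.15,"rx":0,"ry":0,"rz":-1.575,"jaw":0.068},{"x":0,"y":-0.067,"z":0.15,"rx":0,"ry":0,"rz":-1.575,"jaw":0.068},{"x":0,"y":-0.067,"z":0.15,"rx":0,"ry":0,"rz":-1.575,"jaw":0.068},{"x":0,"y":-0.067,"z":0.15,"rx":0,"ry":0,"rz":-1.575,"jaw":0.068},{"x":0,"y":-0.067,"z":0.15,"rx":0,"ry":0,"rz":-1.575,"jaw":0.068},{"x":0,"y":-0.067,"z":0.15,"rx":0,"ry":0,"rz":-1.575,"jaw":0.068},{"x":0,"y":-0.067,"z":0.15,"rx":0,"ry":0,"rz":-1.575,"jaw":0.068}]'
python3 -c "
from h import *
st();snap('wrist','w10')"
```

```text
clock: 17.3
tool_pos: [0.4667, 0.1508, 0.042]
tool_rot: [[-1.0, -0.005, 0.0], [-0.005, 1.0, 0.0], [-0.0, 0.0, -1.0]]
force: [-0.4, 0.3, -0.1]
opening: 0.0001
t 17.3 pos [0.4667 0.1508 0.042 ] yaw_y 90.27 z [ 4.e-04  3.e-04 -1.e+00] F [-0.35  0.26 -0.08] T [ 0.01 -0.01  0.03] op 0.0001 j [  8.9   7.  107.3   0.   65.6 -81.4]
clock: 18.9
tool_pos: [0.4667, 0.0837, 0.1925]
tool_rot: [[-0.003, 1.0, 0.001], [1.0, 0.003, -0.0], [-0.0, 0.001, -1.0]]
force: [-0.3, 0.2, -0.2]
opening: 0.068
t 18.9 pos [0.4667 0.0837 0.1925] yaw_y 0.2 z [ 8.e-04 -5.e-04 -1.e+00] F [-0.25  0.19 -0.16] T [ 0.06  0.01 -0.03] op 0.068 j [ 0.9 -2.6 98.6 -0.  83.9  0.7]
```

View pics/w10.png

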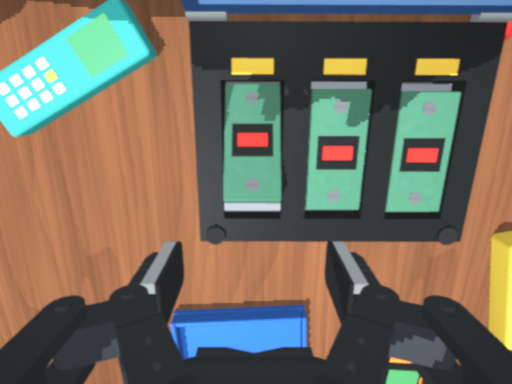

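```bash
python3 -c "
from h import *
v=V('w10')
for q in [(225,180),(280,180),(252,90),(252,120),(252,190),(252,200),(237,90)]: print(q,v.p(*q).round(4))
"
python3 -m pendant '[{"x":0,"y":0,"z":-0.04,"rx":0,"ry":0,"rz":0,"jaw":0.068},{"x":0,"y":0,"z":-0.08,"rx":0,"ry":0,"rz":0,"jaw":0.068},{"x":0,"y":0,"z":-0.11,"rx":0,"ry":0,"rz":0,"jaw":0.068},{"x":0,"y":0,"z":-0.125,"rx":0,"ry":0,"rz":0,"jaw":0.068},{"x":0,"y":0,"z":-0.134,"rx":0,"ry":0,"rz":0,"jaw":0.068},{"x":0,"y":0,"z":-0.134,"rx":0,"ry":0,"rz":0,"jaw":0.068}]'
python3 -c "
from h import *
st();snap('wrist','w11')"
```

```text
(225, 180) [0.4436 0.0883 0.0731]
(280, 180) [0.4908 0.088  0.0716]
(252, 90) [0.4664 0.1618 0.0346]
(252, 120) [0.4665 0.1364 0.0469]
(252, 190) [0.4667 0.081  0.078 ]
(252, 200) [0.4667 0.0726 0.0799]
(237, 90) [0.4528 0.1618 0.0346]
clock: 19.55
tool_pos: [0.4664, 0.0838, 0.0578]
tool_rot: [[-0.006, 1.0, -0.001], [1.0, 0.006, -0.0], [-0.0, -0.001, -1.0]]
force: [-0.7, -0.4, -0.0]
opening: 0.0684
t 19.55 pos [0.4664 0.0838 0.0578] yaw_y 0.36 z [-6.e-04 -4.e-04 -1.e+00] F [-0.72 -0.38 -0.01] T [-0.04 -0.02 -0.02] op 0.0684 j [  0.9   4.  108.5  -0.   67.5   0.5]
```

View pics/w11.png

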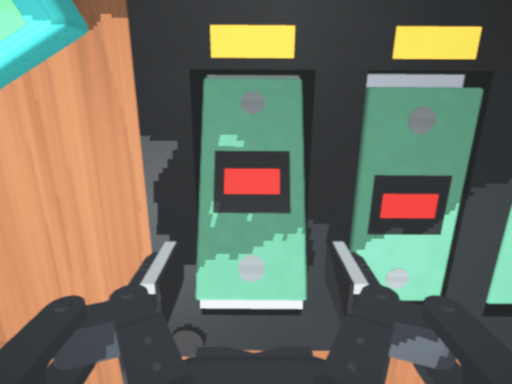

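```bash
python3 -m pendant '[{"x":0,"y":0,"z":0,"rx":0,"ry":0,"rz":0,"jaw":0.04},{"x":0,"y":0,"z":0,"rx":0,"ry":0,"rz":0,"jaw":0.04},{"x":0,"y":0,"z":0,"rx":0,"ry":0,"rz":0,"jaw":0.04},{"x":0,"y":0,"z":0,"rx":0,"ry":0,"rz":0,"jaw":0.04},{"x":0,"y":0,"z":0,"rx":0,"ry":0,"rz":0,"jaw":0.04}]'
python3 -c "
from h import *
st()"
python3 -m pendant '[{"x":0,"y":0,"z":0.01,"rx":0,"ry":0,"rz":0,"jaw":0.04},{"x":0,"y":0,"z":0.02,"rx":0,"ry":0,"rz":0,"jaw":0.04},{"x":0,"y":0,"z":0.04,"rx":0,"ry":0,"rz":0,"jaw":0.04},{"x":0,"y":0,"z":0.07,"rx":0,"ry":0,"rz":0,"jaw":0.04},{"x":0,"y":0,"z":0.1,"rx":0,"ry":0,"rz":0,"jaw":0.04},{"x":0,"y":0,"z":0.12,"rx":0,"ry":0,"rz":0,"jaw":0.04},{"x":0,"y":0,"z":0.12,"rx":0,"ry":0,"rz":0,"jaw":0.04}]'
python3 -c "
from h import *
st();snap('wrist','w12');snap('scene','s12')"
```

```text
clock: 20.1
tool_pos: [0.4666, 0.0839, 0.0597]
tool_rot: [[-0.006, 1.0, 0.0], [1.0, 0.006, -0.0], [-0.0, 0.0, -1.0]]
force: [-8.3, 0.7, 6.3]
opening: 0.0483
t 20.1 pos [0.4666 0.0839 0.0597] yaw_y 0.36 z [ 4.e-04 -1.e-04 -1.e+00] F [-8.25  0.75  6.27] T [ 0.25  1.39 -0.18] op 0.0483 j [  0.9   3.9 108.4  -0.   67.7   0.5]
clock: 20.8
tool_pos: [0.4679, 0.0839, 0.1834]
tool_rot: [[-0.006, 1.0, 0.006], [1.0, 0.006, -0.0], [-0.0, 0.006, -1.0]]
force: [0.0, -0.3, -3.0]
opening: 0.0484
t 20.8 pos [0.4679 0.0839 0.1834] yaw_y 0.37 z [ 6.3e-03 -2.0e-04 -1.0e+00] F [ 0.01 -0.31 -3.02] T [-0.12 -0.01  0.01] op 0.0484 j [ 0.9 -2.4 99.5 -0.  82.5  0.5]
```

View pics/w12.png

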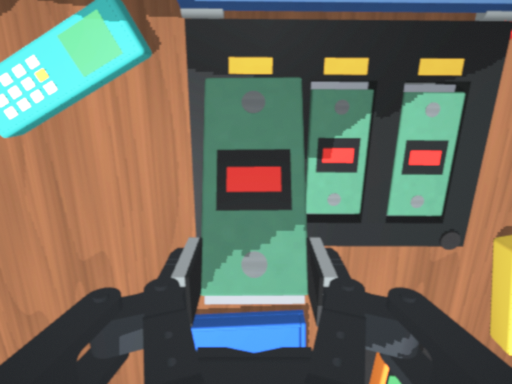

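View pics/s12.png

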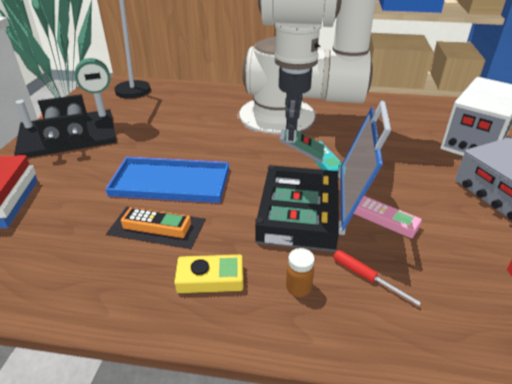

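```bash
python3 -m pendant '[{"x":-0.005,"y":-0.03,"z":0,"rx":0,"ry":0,"rz":-0.13,"jaw":0.04},{"x":-0.01,"y":-0.06,"z":0,"rx":0,"ry":0,"rz":-0.26,"jaw":0.04},{"x":-0.015,"y":-0.09,"z":0,"rx":0,"ry":0,"rz":-0.39,"jaw":0.04},{"x":-0.02,"y":-0.12,"z":0,"rx":0,"ry":0,"rz":-0.52,"jaw":0.04},{"x":-0.025,"y":-0.15,"z":0,"rx":0,"ry":0,"rz":-0.65,"jaw":0.04},{"x":-0.03,"y":-0.18,"z":0,"rx":0,"ry":0,"rz":-0.78,"jaw":0.04},{"x":-0.035,"y":-0.2,"z":0,"rx":0,"ry":0,"rz":-0.91,"jaw":0.04},{"x":-0.04,"y":-0.22,"z":0,"rx":0,"ry":0,"rz":-1.04,"jaw":0.04},{"x":-0.045,"y":-0.235,"z":0,"rx":0,"ry":0,"rz":-1.17,"jaw":0.04},{"x":-0.048,"y":-0.244,"z":-0.01,"rx":0,"ry":0,"rz":-1.3,"jaw":0.04},{"x":-0.048,"y":-0.244,"z":-0.02,"rx":0,"ry":0,"rz":-1.43,"jaw":0.04},{"x":-0.048,"y":-0.244,"z":-0.023,"rx":0,"ry":0,"rz":-1.527,"jaw":0.04},{"x":-0.048,"y":-0.244,"z":-0.023,"rx":0,"ry":0,"rz":-1.527,"jaw":0.04},{"x":-0.048,"y":-0.244,"z":-0.023,"rx":0,"ry":0,"rz":-1.527,"jaw":0.04}]'
python3 -c "
from h import *
st()"
python3 -m pendant '[{"x":0,"y":0,"z":0,"rx":0.005,"ry":-0.1,"rz":0,"jaw":0.04},{"x":0,"y":0,"z":0,"rx":0.01,"ry":-0.2,"rz":0,"jaw":0.04},{"x":0,"y":0,"z":0,"rx":0.015,"ry":-0.3,"rz":0,"jaw":0.04},{"x":0,"y":0,"z":0,"rx":0.02,"ry":-0.4,"rz":0,"jaw":0.04},{"x":0,"y":0,"z":0,"rx":0.025,"ry":-0.491,"rz":0,"jaw":0.04},{"x":0,"y":0,"z":0,"rx":0.025,"ry":-0.491,"rz":0,"jaw":0.04},{"x":0,"y":0,"z":0,"rx":0.025,"ry":-0.491,"rz":0,"jaw":0.04}]'
python3 -c "
from h import *
st();snap('wrist','w13');snap('scene','s13')"
```

```text
clock: 22.3
tool_pos: [0.4184, -0.1599, 0.1563]
tool_rot: [[0.999, 0.053, -0.001], [0.053, -0.999, -0.001], [-0.001, 0.001, -1.0]]
force: [-0.1, 0.6, -3.1]
opening: 0.0485
t 22.3 pos [ 0.4184 -0.1599  0.1563] yaw_y -86.94 z [-1.1e-03 -8.0e-04 -1.0e+00] F [-0.11  0.61 -3.07] T [0.04 0.12 0.05] op 0.0485 j [-3.070e+01 -4.500e+00  1.047e+02 -1.000e-01  7.980e+01  5.620e+01]
clock: 23.0
tool_pos: [0.4181, -0.1603, 0.1565]
tool_rot: [[0.882, 0.053, 0.469], [0.048, -0.999, 0.022], [0.47, 0.003, -0.883]]
force: [-0.9, -0.4, -3.6]
opening: 0.0487
t 23.0 pos [ 0.4181 -0.1603  0.1565] yaw_y -86.97 z [ 0.4691  0.0222 -0.8829] F [-0.88 -0.4  -3.64] T [-0.04  0.54 -0.04] op 0.0487 j [-46.2 -21.  122.1  23.7  61.8  32.5]
```

View pics/w13.png

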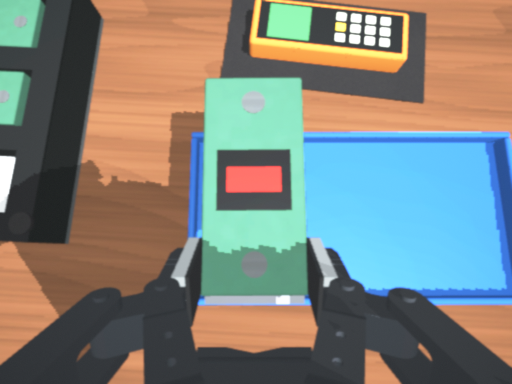

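View pics/s13.png

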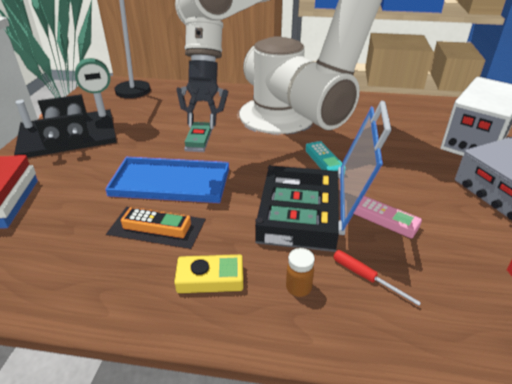

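```bash
python3 -c "
from h import *
v=V('w13')
for q in [(215,90),(292,90),(215,140),(292,220),(215,280),(292,280),(254,120),(254,270)]: print(q,v.p(*q).round(4))
for q in [(305,133),(193,133),(193,298),(195,297)]: print('tray',q,v.p(*q).round(4), v.p(*q,.024).round(4))
"
```

```text
(215, 90) [ 0.4985 -0.1352  0.1695]
(292, 90) [ 0.5011 -0.1743  0.1686]
(215, 140) [ 0.4725 -0.137   0.1681]
(292, 220) [ 0.4348 -0.1763  0.1687]
(215, 280) [ 0.4055 -0.1421  0.1674]
(292, 280) [ 0.4075 -0.1772  0.1688]
(254, 120) [ 0.4837 -0.1558  0.1688]
(254, 270) [ 0.411  -0.1597  0.1691]
tray (305, 133) [ 0.5345 -0.2033  0.0246] [ 0.5347 -0.2034  0.024 ]
tray (193, 133) [ 0.5287 -0.0944  0.0243] [ 0.5288 -0.0944  0.024 ]
tray (193, 298) [ 0.3997 -0.1356  0.1845] [ 0.3755 -0.108   0.024 ]
tray (195, 297) [ 0.3996 -0.1358  0.1811] [ 0.3764 -0.1097  0.024 ]
```

```bash
python3 -m pendant '[{"x":0,"y":0,"z":-0.03,"rx":0,"ry":0,"rz":0,"jaw":0.04},{"x":0,"y":0,"z":-0.07,"rx":0,"ry":0,"rz":0,"jaw":0.04},{"x":0,"y":0,"z":-0.1,"rx":0,"ry":0,"rz":0,"jaw":0.04},{"x":0,"y":0,"z":-0.12,"rx":0,"ry":0,"rz":0,"jaw":0.04},{"x":0,"y":0,"z":-0.13,"rx":0,"ry":0,"rz":0,"jaw":0.04},{"x":0,"y":0,"z":-0.135,"rx":0,"ry":0,"rz":0,"jaw":0.04},{"x":0,"y":0,"z":-0.137,"rx":0,"ry":0,"rz":0,"jaw":0.04},{"x":0,"y":0,"z":-0.137,"rx":0,"ry":0,"rz":0,"jaw":0.04}]'
python3 -c "
from h import *
st();snap('wrist','w14')"
```

```text
clock: 23.9
tool_pos: [0.4192, -0.1604, 0.0203]
tool_rot: [[0.881, 0.054, 0.47], [0.05, -0.999, 0.023], [0.47, 0.003, -0.883]]
force: [0.2, 0.4, -2.8]
opening: 0.0482
t 23.9 pos [ 0.4192 -0.1604  0.0203] yaw_y -86.88 z [ 0.4697  0.0226 -0.8826] F [ 0.16  0.4  -2.78] T [-0.04  0.56 -0.01] op 0.0482 j [-46.1  -9.3 131.7  31.4  42.8  20.1]
```

View pics/w14.png

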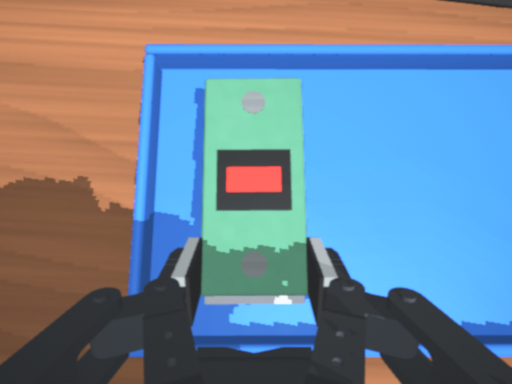

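Module level inside the tray, with clear margins all round. Lower the last 2–3 mm and release.

```bash
python3 -m pendant '[{"x":0,"y":0,"z":-0.001,"rx":0,"ry":0,"rz":0,"jaw":0.04},{"x":0,"y":0,"z":-0.0025,"rx":0,"ry":0,"rz":0,"jaw":0.04},{"x":0,"y":0,"z":-0.0025,"rx":0,"ry":0,"rz":0,"jaw":0.04}]'
python3 -c "
from h import *
st()"
python3 -m pendant '[{"x":0,"y":0,"z":0,"rx":0,"ry":0,"rz":0,"jaw":0.055},{"x":0,"y":0,"z":0,"rx":0,"ry":0,"rz":0,"jaw":0.066},{"x":0,"y":0,"z":0,"rx":0,"ry":0,"rz":0,"jaw":0.066},{"x":-0.005,"y":0,"z":0.01,"rx":0,"ry":0,"rz":0,"jaw":0.066},{"x":-0.02,"y":0,"z":0.04,"rx":0,"ry":0,"rz":0,"jaw":0.066},{"x":-0.02,"y":0,"z":0.08,"rx":0,"ry":0,"rz":0,"jaw":0.066},{"x":-0.02,"y":0,"z":0.12,"rx":0,"ry":0,"rz":0,"jaw":0.066},{"x":0,"y":0,"z":0.15,"rx":0,"ry":0,"rz":0,"jaw":0.066},{"x":0,"y":0,"z":0.15,"rx":0,"ry":0,"rz":0,"jaw":0.066}]'
python3 -c "
from h import *
st();snap('wrist','w15')"
```

```text
clock: 24.25
tool_pos: [0.4195, -0.1608, 0.0185]
tool_rot: [[0.881, 0.054, 0.471], [0.05, -0.999, 0.022], [0.471, 0.004, -0.882]]
force: [1.2, -0.1, 1.8]
opening: 0.0485
t 24.25 pos [ 0.4195 -0.1608  0.0185] yaw_y -86.91 z [ 0.4707  0.0216 -0.882 ] F [ 1.2  -0.11  1.81] T [-0.02  0.1  -0.05] op 0.0485 j [-46.1  -9.1 131.8  31.7  42.4  19.8]
clock: 25.15
tool_pos: [0.4217, -0.162, 0.1731]
tool_rot: [[0.878, 0.054, 0.475], [0.052, -0.999, 0.018], [0.476, 0.009, -0.88]]
force: [0.6, -0.3, -0.5]
opening: 0.0661
t 25.15 pos [ 0.4217 -0.162   0.1731] yaw_y -86.92 z [ 0.4753  0.0175 -0.8796] F [ 0.59 -0.33 -0.48] T [-0.03  0.24  0.01] op 0.0661 j [-46.  -21.5 120.5  23.4  63.1  33.4]
```

View pics/w15.png

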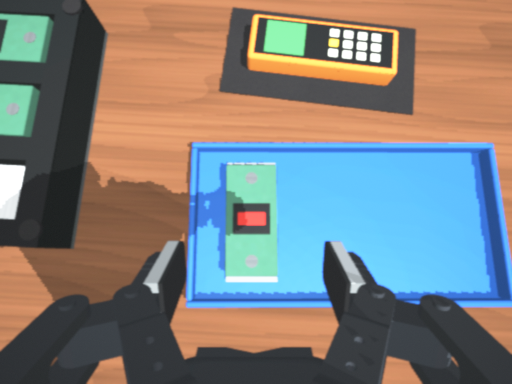

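```bash
cat >> h.py <<'E'
from scipy.spatial.transform import Rotation as Ro
def go(x,y,z,yaw):
    o=env.get_obs();a=np.radians(yaw);Y=np.array([np.cos(a),np.sin(a),0]);Z=np.array([0,0,-1.])
    R=np.stack([np.cross(Y,Z),Y,Z],1)
    print('shift',(np.array([x,y,z])-o['tool_pos']).round(4),'rot',Ro.from_matrix(R@o['tool_rot'].T).as_rotvec().round(4))
E
python3 -c "
from h import *
go(.5415,.151,.08,-90)"
```

```text
shift [ 0.121   0.3121 -0.0904] rot [-0.0069  0.493  -0.0553]
```

```bash
python3 -m pendant '[{"x":0.015,"y":0.035,"z":0.02,"rx":-0.001,"ry":0.1,"rz":-0.011,"jaw":0.03},{"x":0.03,"y":0.075,"z":0.02,"rx":-0.003,"ry":0.2,"rz":-0.022,"jaw":0.0},{"x":0.045,"y":0.115,"z":0.02,"rx":-0.004,"ry":0.3,"rz":-0.033,"jaw":0.0},{"x":0.06,"y":0.155,"z":0.02,"rx":-0.006,"ry":0.4,"rz":-0.044,"jaw":0.0},{"x":0.075,"y":0.195,"z":0.02,"rx":-0.007,"ry":0.493,"rz":-0.055,"jaw":0.0},{"x":0.09,"y":0.235,"z":0.02,"rx":-0.007,"ry":0.493,"rz":-0.055,"jaw":0.0},{"x":0.105,"y":0.275,"z":0,"rx":-0.007,"ry":0.493,"rz":-0.055,"jaw":0.0},{"x":0.121,"y":0.312,"z":-0.03,"rx":-0.007,"ry":0.493,"rz":-0.055,"jaw":0.0},{"x":0.121,"y":0.312,"z":-0.06,"rx":-0.007,"ry":0.493,"rz":-0.055,"jaw":0.0},{"x":0.121,"y":0.312,"z":-0.09,"rx":-0.007,"ry":0.493,"rz":-0.055,"jaw":0.0},{"x":0.121,"y":0.312,"z":-0.09,"rx":-0.007,"ry":0.493,"rz":-0.055,"jaw":0.0},{"x":0.121,"y":0.312,"z":-0.09,"rx":-0.007,"ry":0.493,"rz":-0.055,"jaw":0.0}]'
python3 -c "
from h import *
st();go(.5415,.151,.042,-90);snap('wrist','w16')"
```

```text
clock: 26.4
tool_pos: [0.5411, 0.1505, 0.0803]
tool_rot: [[1.0, 0.0, -0.002], [0.0, -1.0, -0.0], [-0.002, 0.0, -1.0]]
force: [-0.3, 0.3, 0.8]
opening: 0.0003
t 26.4 pos [0.5411 0.1505 0.0803] yaw_y -89.99 z [-1.7e-03 -1.0e-04 -1.0e+00] F [-0.35  0.33  0.84] T [-0.03  0.01  0.03] op 0.0003 j [ 7.7 12.7 95.6  0.  71.8 97.7]
shift [ 0.0004  0.0005 -0.0383] rot [ 0.0001 -0.0017 -0.0002]
```

View pics/w16.png

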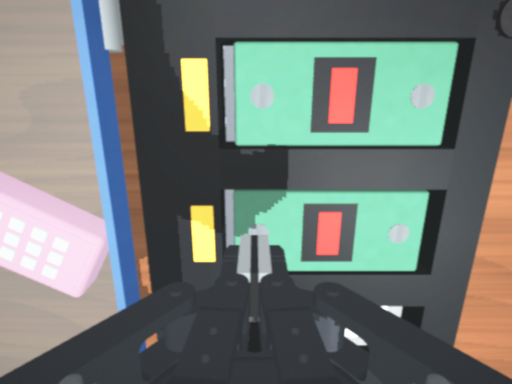

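```bash
python3 -m pendant '[{"x":0,"y":0,"z":-0.012,"rx":0,"ry":0,"rz":0,"jaw":0.0},{"x":0,"y":0,"z":-0.02,"rx":0,"ry":0,"rz":0,"jaw":0.0},{"x":0,"y":0,"z":-0.025,"rx":0,"ry":0,"rz":0,"jaw":0.0},{"x":0,"y":0,"z":-0.03,"rx":0,"ry":0,"rz":0,"jaw":0.0},{"x":0,"y":0,"z":-0.034,"rx":0,"ry":0,"rz":0,"jaw":0.0},{"x":0,"y":0,"z":-0.037,"rx":0,"ry":0,"rz":0,"jaw":0.0},{"x":0,"y":0,"z":-0.039,"rx":0,"ry":0,"rz":0,"jaw":0.0},{"x":0,"y":0,"z":-0.039,"rx":0,"ry":0,"rz":0,"jaw":0.0},{"x":0,"y":0,"z":-0.039,"rx":0,"ry":0,"rz":0,"jaw":0.0}]'
python3 -m pendant '[{"x":0,"y":0,"z":0.01,"rx":0,"ry":0,"rz":0,"jaw":0.0},{"x":0,"y":0,"z":0.03,"rx":0,"ry":0,"rz":0,"jaw":0.0},{"x":0,"y":-0.03,"z":0.07,"rx":0,"ry":0,"rz":0,"jaw":0.0},{"x":0,"y":-0.06,"z":0.11,"rx":0,"ry":0,"rz":0.1,"jaw":0.0},{"x":0,"y":-0.067,"z":0.15,"rx":0,"ry":0,"rz":0.2,"jaw":0.0},{"x":0,"y":-0.067,"z":0.15,"rx":0,"ry":0,"rz":1.571,"jaw":0.0},{"x":0,"y":-0.067,"z":0.15,"rx":0,"ry":0,"rz":1.571,"jaw":0.068},{"x":0,"y":-0.067,"z":0.15,"rx":0,"ry":0,"rz":1.571,"jaw":0.068},{"x":0,"y":-0.067,"z":0.15,"rx":0,"ry":0,"rz":1.571,"jaw":0.068},{"x":0,"y":-0.067,"z":0.15,"rx":0,"ry":0,"rz":1.571,"jaw":0.068},{"x":0,"y":-0.067,"z":0.15,"rx":0,"ry":0,"rz":1.571,"jaw":0.068},{"x":0,"y":-0.067,"z":0.15,"rx":0,"ry":0,"rz":1.571,"jaw":0.068},{"x":0,"y":-0.067,"z":0.15,"rx":0,"ry":0,"rz":1.571,"jaw":0.068},{"x":0,"y":-0.067,"z":0.15,"rx":0,"ry":0,"rz":1.571,"jaw":0.068},{"x":0,"y":-0.067,"z":0.15,"rx":0,"ry":0,"rz":1.571,"jaw":0.068},{"x":0,"y":-0.067,"z":0.15,"rx":0,"ry":0,"rz":1.571,"jaw":0.068}]'
python3 -c "
from h import *
st();snap('wrist','w17');go(.5415,.084,.058,0)"
```

```text
clock: 27.35
tool_pos: [0.5419, 0.1505, 0.0426]
tool_rot: [[1.0, -0.0, 0.001], [-0.0, -1.0, 0.0], [0.001, -0.0, -1.0]]
force: [-0.2, -0.1, 0.3]
opening: 0.0005
clock: 28.95
tool_pos: [0.5419, 0.0835, 0.1932]
tool_rot: [[0.003, 1.0, 0.0], [1.0, -0.003, 0.001], [0.001, 0.0, -1.0]]
force: [0.2, 0.5, 0.0]
opening: 0.0678
t 28.95 pos [0.5419 0.0835 0.1932] yaw_y -0.18 z [ 3.e-04  8.e-04 -1.e+00] F [0.21 0.54 0.01] T [-0.02  0.04 -0.02] op 0.0678 j [ 0.7  6.3 89.4  0.  84.3  0.9]
shift [-0.0004  0.0005 -0.1351] rot [-0.0008  0.0003  0.0038]
```

View pics/w17.png

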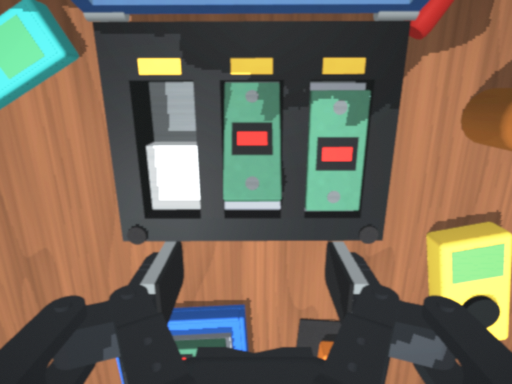

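The middle module is tilted, with its grey end showing at (252,206). Grip it.

```bash
python3 -m pendant '[{"x":0,"y":0,"z":-0.04,"rx":0,"ry":0,"rz":0,"jaw":0.068},{"x":0,"y":0,"z":-0.08,"rx":0,"ry":0,"rz":0,"jaw":0.068},{"x":0,"y":0,"z":-0.11,"rx":0,"ry":0,"rz":0,"jaw":0.068},{"x":0,"y":0,"z":-0.125,"rx":0,"ry":0,"rz":0,"jaw":0.068},{"x":0,"y":0,"z":-0.135,"rx":0,"ry":0,"rz":0,"jaw":0.068},{"x":0,"y":0,"z":-0.135,"rx":0,"ry":0,"rz":0,"jaw":0.068},{"x":0,"y":0,"z":-0.135,"rx":0,"ry":0,"rz":0,"jaw":0.04},{"x":0,"y":0,"z":-0.135,"rx":0,"ry":0,"rz":0,"jaw":0.04},{"x":0,"y":0,"z":-0.135,"rx":0,"ry":0,"rz":0,"jaw":0.04},{"x":0,"y":0,"z":-0.135,"rx":0,"ry":0,"rz":0,"jaw":0.04},{"x":0,"y":0,"z":-0.135,"rx":0,"ry":0,"rz":0,"jaw":0.04}]'
python3 -m pendant '[{"x":0,"y":0,"z":0.01,"rx":0,"ry":0,"rz":0,"jaw":0.04},{"x":0,"y":0,"z":0.02,"rx":0,"ry":0,"rz":0,"jaw":0.04},{"x":0,"y":0,"z":0.04,"rx":0,"ry":0,"rz":0,"jaw":0.04},{"x":0,"y":0,"z":0.07,"rx":0,"ry":0,"rz":0,"jaw":0.04},{"x":0,"y":0,"z":0.1,"rx":0,"ry":0,"rz":0,"jaw":0.04},{"x":0,"y":0,"z":0.12,"rx":0,"ry":0,"rz":0,"jaw":0.04},{"x":0,"y":0,"z":0.12,"rx":0,"ry":0,"rz":0,"jaw":0.04}]'
python3 -c "
from h import *
st();snap('wrist','w18');go(.423,-.256,.16,-87.1)"
```

```text
clock: 30.1
tool_pos: [0.5417, 0.0836, 0.0591]
tool_rot: [[0.005, 1.0, 0.0], [1.0, -0.005, 0.001], [0.001, 0.0, -1.0]]
force: [-6.8, -1.4, 3.1]
opening: 0.0484
clock: 30.8
tool_pos: [0.543, 0.0836, 0.1834]
tool_rot: [[0.005, 1.0, 0.006], [1.0, -0.005, 0.001], [0.001, 0.006, -1.0]]
force: [0.5, 0.3, -1.3]
opening: 0.0485
t 30.8 pos [0.543  0.0836 0.1834] yaw_y -0.28 z [ 6.5e-03  9.0e-04 -1.0e+00] F [ 0.48  0.32 -1.29] T [-0.12 -0.05  0.03] op 0.0485 j [ 0.7  6.5 90.3  0.1 82.8  1. ]
shift [-0.1194 -0.3396 -0.0211] rot [ 0.0022  0.0037 -1.5153]
```

View pics/w18.png

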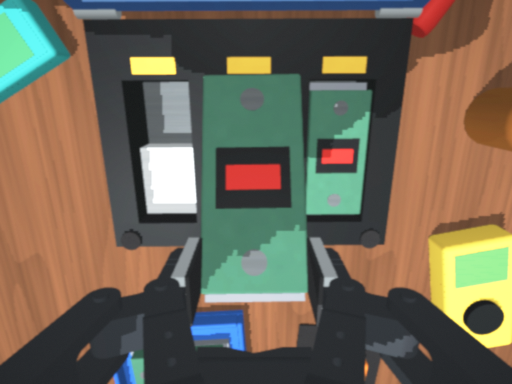

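```bash
python3 -m pendant '[{"x":-0.01,"y":-0.03,"z":0,"rx":0,"ry":0,"rz":-0.13,"jaw":0.04},{"x":-0.02,"y":-0.06,"z":0,"rx":0,"ry":0,"rz":-0.26,"jaw":0.04},{"x":-0.03,"y":-0.09,"z":0,"rx":0,"ry":0,"rz":-0.39,"jaw":0.04},{"x":-0.04,"y":-0.12,"z":0,"rx":0,"ry":0,"rz":-0.52,"jaw":0.04},{"x":-0.05,"y":-0.15,"z":0,"rx":0,"ry":0,"rz":-0.65,"jaw":0.04},{"x":-0.06,"y":-0.18,"z":0,"rx":0,"ry":0,"rz":-0.78,"jaw":0.04},{"x":-0.07,"y":-0.21,"z":0,"rx":0,"ry":0,"rz":-0.91,"jaw":0.04},{"x":-0.08,"y":-0.24,"z":0,"rx":0,"ry":0,"rz":-1.04,"jaw":0.04},{"x":-0.09,"y":-0.27,"z":0,"rx":0,"ry":0,"rz":-1.17,"jaw":0.04},{"x":-0.1,"y":-0.3,"z":-0.01,"rx":0,"ry":0,"rz":-1.3,"jaw":0.04},{"x":-0.11,"y":-0.325,"z":-0.02,"rx":0,"ry":0,"rz":-1.43,"jaw":0.04},{"x":-0.118,"y":-0.34,"z":-0.023,"rx":0.002,"ry":0.004,"rz":-1.515,"jaw":0.04},{"x":-0.118,"y":-0.34,"z":-0.023,"rx":0.002,"ry":0.004,"rz":-1.515,"jaw":0.04},{"x":-0.118,"y":-0.34,"z":-0.023,"rx":0.002,"ry":0.004,"rz":-1.515,"jaw":0.04}]'
python3 -m pendant '[{"x":0,"y":0,"z":0,"rx":0.005,"ry":-0.1,"rz":0,"jaw":0.04},{"x":0,"y":0,"z":0,"rx":0.01,"ry":-0.2,"rz":0,"jaw":0.04},{"x":0,"y":0,"z":0,"rx":0.015,"ry":-0.3,"rz":0,"jaw":0.04},{"x":0,"y":0,"z":0,"rx":0.02,"ry":-0.4,"rz":0,"jaw":0.04},{"x":0,"y":0,"z":0,"rx":0.025,"ry":-0.491,"rz":0,"jaw":0.04},{"x":0,"y":0,"z":0,"rx":0.025,"ry":-0.491,"rz":0,"jaw":0.04},{"x":0,"y":0,"z":0,"rx":0.025,"ry":-0.491,"rz":0,"jaw":0.04}]'
python3 -c "
from h import *
st();snap('wrist','w19')
v=V('w19')
for q in [(215,90),(292,90),(215,140),(292,220),(215,280),(292,280),(254,120),(254,270)]: print(q,v.p(*q).round(4))"
```

```text
clock: 32.25
tool_pos: [0.4241, -0.2562, 0.1576]
tool_rot: [[0.999, 0.052, -0.001], [0.052, -0.999, 0.001], [-0.001, -0.001, -1.0]]
force: [0.5, -1.1, -1.4]
opening: 0.0482
clock: 32.95
tool_pos: [0.424, -0.2561, 0.1577]
tool_rot: [[0.882, 0.052, 0.469], [0.046, -0.999, 0.024], [0.469, 0.0, -0.883]]
force: [0.7, 1.3, -1.6]
opening: 0.0484
t 32.95 pos [ 0.424  -0.2561  0.1577] yaw_y -87.01 z [ 0.4688  0.0245 -0.8829] F [ 0.73  1.27 -1.56] T [ 0.04  0.45 -0.04] op 0.0484 j [-55.7 -11.7 115.3  26.6  63.6  22. ]
(215, 90) [ 0.5046 -0.231   0.1705]
(292, 90) [ 0.5058 -0.2699  0.172 ]
(215, 140) [ 0.4779 -0.2331  0.171 ]
(292, 220) [ 0.4408 -0.2722  0.1691]
(215, 280) [ 0.4116 -0.2379  0.1695]
(292, 280) [ 0.4134 -0.2731  0.1687]
(254, 120) [ 0.4891 -0.2517  0.1715]
(254, 270) [ 0.417  -0.2555  0.1699]
```

View pics/w19.png

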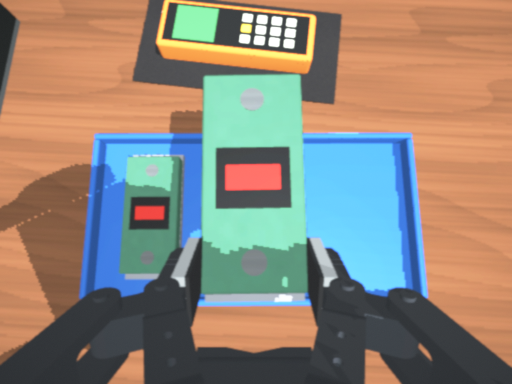

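```bash
python3 -m pendant '[{"x":0,"y":0,"z":-0.03,"rx":0,"ry":0,"rz":0,"jaw":0.04},{"x":0,"y":0,"z":-0.07,"rx":0,"ry":0,"rz":0,"jaw":0.04},{"x":0,"y":0,"z":-0.1,"rx":0,"ry":0,"rz":0,"jaw":0.04},{"x":0,"y":0,"z":-0.12,"rx":0,"ry":0,"rz":0,"jaw":0.04},{"x":0,"y":0,"z":-0.13,"rx":0,"ry":0,"rz":0,"jaw":0.04},{"x":0,"y":0,"z":-0.135,"rx":0,"ry":0,"rz":0,"jaw":0.04},{"x":0,"y":0,"z":-0.138,"rx":0,"ry":0,"rz":0,"jaw":0.04},{"x":0,"y":0,"z":-0.139,"rx":0,"ry":0,"rz":0,"jaw":0.04},{"x":0,"y":0,"z":-0.139,"rx":0,"ry":0,"rz":0,"jaw":0.04}]'
python3 -c "
from h import *
st()"
```

```text
clock: 33.9
tool_pos: [0.4247, -0.2564, 0.0196]
tool_rot: [[0.881, 0.053, 0.469], [0.047, -0.999, 0.024], [0.47, 0.001, -0.883]]
force: [-0.6, 0.5, -2.2]
opening: 0.0485
t 33.9 pos [ 0.4247 -0.2564  0.0196] yaw_y -86.96 z [ 0.4694  0.024  -0.8826] F [-0.6   0.52 -2.18] T [-0.    0.45 -0.02] op 0.0485 j [-55.7  -0.7 124.1  33.7  46.3   9.8]
```

```bash
python3 -m pendant '[{"x":0,"y":0,"z":-0.001,"rx":0,"ry":0,"rz":0,"jaw":0.04},{"x":0,"y":0,"z":-0.002,"rx":0,"ry":0,"rz":0,"jaw":0.04},{"x":0,"y":0,"z":-0.002,"rx":0,"ry":0,"rz":0,"jaw":0.04},{"x":0,"y":0,"z":-0.002,"rx":0,"ry":0,"rz":0,"jaw":0.055},{"x":0,"y":0,"z":-0.002,"rx":0,"ry":0,"rz":0,"jaw":0.066},{"x":0,"y":0,"z":-0.002,"rx":0,"ry":0,"rz":0,"jaw":0.066},{"x":-0.005,"y":0,"z":0.01,"rx":0,"ry":0,"rz":0,"jaw":0.066},{"x":-0.02,"y":0,"z":0.04,"rx":0,"ry":0,"rz":0,"jaw":0.066},{"x":-0.02,"y":0,"z":0.08,"rx":0,"ry":0,"rz":0,"jaw":0.066},{"x":-0.02,"y":0,"z":0.12,"rx":0,"ry":0,"rz":0,"jaw":0.066},{"x":0,"y":0,"z":0.15,"rx":0,"ry":0,"rz":0,"jaw":0.066},{"x":0,"y":0,"z":0.15,"rx":0,"ry":0,"rz":0,"jaw":0.066}]'
python3 -c "
from h import *
st();snap('wrist','w20');go(.6165,.151,.08,-90)"
```

```text
clock: 35.1
tool_pos: [0.4267, -0.2578, 0.1742]
tool_rot: [[0.879, 0.053, 0.473], [0.05, -0.999, 0.019], [0.474, 0.007, -0.881]]
force: [0.2, -0.6, -1.0]
opening: 0.0659
t 35.1 pos [ 0.4267 -0.2578  0.1742] yaw_y -86.96 z [ 0.4733  0.0192 -0.8807] F [ 0.22 -0.62 -0.96] T [-0.06  0.23 -0.01] op 0.0659 j [-55.6 -12.4 113.9  26.3  65.   22.9]
shift [ 0.1909  0.4078 -0.0914] rot [-0.0093  0.4911 -0.0539]
```

View pics/w20.png

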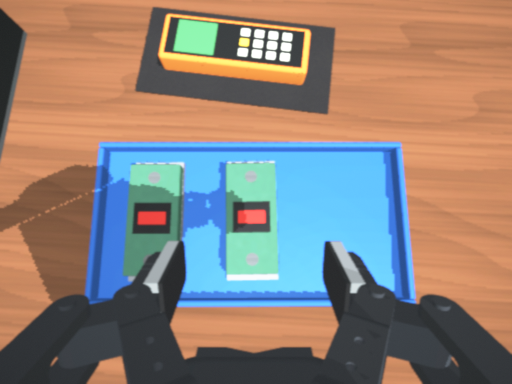

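Two modules lie flat in the tray, at (152,220) and (251,220). Now the third, at x = 0.6165.

```bash
python3 -m pendant '[{"x":0.018,"y":0.04,"z":0.02,"rx":-0.002,"ry":0.1,"rz":-0.011,"jaw":0.03},{"x":0.036,"y":0.08,"z":0.02,"rx":-0.004,"ry":0.2,"rz":-0.022,"jaw":0.0},{"x":0.054,"y":0.12,"z":0.02,"rx":-0.006,"ry":0.3,"rz":-0.033,"jaw":0.0},{"x":0.072,"y":0.16,"z":0.02,"rx":-0.008,"ry":0.4,"rz":-0.044,"jaw":0.0},{"x":0.09,"y":0.2,"z":0.02,"rx":-0.009,"ry":0.491,"rz":-0.054,"jaw":0.0},{"x":0.11,"y":0.24,"z":0.02,"rx":-0.009,"ry":0.491,"rz":-0.054,"jaw":0.0},{"x":0.13,"y":0.28,"z":0.01,"rx":-0.009,"ry":0.491,"rz":-0.054,"jaw":0.0},{"x":0.15,"y":0.32,"z":0.0,"rx":-0.009,"ry":0.491,"rz":-0.054,"jaw":0.0},{"x":0.17,"y":0.36,"z":0,"rx":-0.009,"ry":0.491,"rz":-0.054,"jaw":0.0},{"x":0.191,"y":0.407,"z":-0.02,"rx":-0.009,"ry":0.491,"rz":-0.054,"jaw":0.0},{"x":0.191,"y":0.407,"z":-0.06,"rx":-0.009,"ry":0.491,"rz":-0.054,"jaw":0.0},{"x":0.191,"y":0.407,"z":-0.091,"rx":-0.009,"ry":0.491,"rz":-0.054,"jaw":0.0},{"x":0.191,"y":0.407,"z":-0.091,"rx":-0.009,"ry":0.491,"rz":-0.054,"jaw":0.0},{"x":0.191,"y":0.407,"z":-0.091,"rx":-0.009,"ry":0.491,"rz":-0.054,"jaw":0.0}]'
python3 -c "
from h import *
st();go(.6165,.151,.042,-90);snap('wrist','w21')"
```

```text
clock: 36.55
tool_pos: [0.6162, 0.1497, 0.0802]
tool_rot: [[1.0, -0.0, -0.002], [-0.0, -1.0, 0.0], [-0.002, -0.0, -1.0]]
force: [-0.2, -0.8, 1.0]
opening: 0.0003
t 36.55 pos [0.6162 0.1497 0.0802] yaw_y -90.02 z [-1.6e-03  2.0e-04 -1.0e+00] F [-0.21 -0.75  1.  ] T [-0.04  0.   -0.03] op 0.0003 j [ 6.7 20.7 85.2  0.  74.2 96.7]
shift [ 0.0003  0.0013 -0.0382] rot [-0.0002 -0.0016  0.0003]
```

View pics/w21.png

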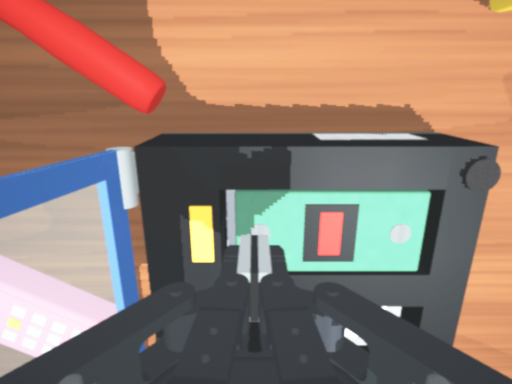

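```bash
python3 -m pendant '[{"x":0,"y":0.001,"z":-0.012,"rx":0,"ry":0,"rz":0,"jaw":0.0},{"x":0,"y":0.001,"z":-0.02,"rx":0,"ry":0,"rz":0,"jaw":0.0},{"x":0,"y":0.001,"z":-0.025,"rx":0,"ry":0,"rz":0,"jaw":0.0},{"x":0,"y":0.001,"z":-0.03,"rx":0,"ry":0,"rz":0,"jaw":0.0},{"x":0,"y":0.001,"z":-0.034,"rx":0,"ry":0,"rz":0,"jaw":0.0},{"x":0,"y":0.001,"z":-0.037,"rx":0,"ry":0,"rz":0,"jaw":0.0},{"x":0,"y":0.001,"z":-0.039,"rx":0,"ry":0,"rz":0,"jaw":0.0},{"x":0,"y":0.001,"z":-0.039,"rx":0,"ry":0,"rz":0,"jaw":0.0},{"x":0,"y":0.001,"z":-0.039,"rx":0,"ry":0,"rz":0,"jaw":0.0}]'
python3 -m pendant '[{"x":0,"y":0,"z":0.01,"rx":0,"ry":0,"rz":0,"jaw":0.0},{"x":0,"y":0,"z":0.03,"rx":0,"ry":0,"rz":0,"jaw":0.0},{"x":0,"y":-0.03,"z":0.07,"rx":0,"ry":0,"rz":0,"jaw":0.0},{"x":0,"y":-0.06,"z":0.11,"rx":0,"ry":0,"rz":0.1,"jaw":0.0},{"x":0,"y":-0.067,"z":0.15,"rx":0,"ry":0,"rz":0.2,"jaw":0.0},{"x":0,"y":-0.067,"z":0.15,"rx":0,"ry":0,"rz":1.571,"jaw":0.0},{"x":0,"y":-0.067,"z":0.15,"rx":0,"ry":0,"rz":1.571,"jaw":0.068},{"x":0,"y":-0.067,"z":0.15,"rx":0,"ry":0,"rz":1.571,"jaw":0.068},{"x":0,"y":-0.067,"z":0.15,"rx":0,"ry":0,"rz":1.571,"jaw":0.068},{"x":0,"y":-0.067,"z":0.15,"rx":0,"ry":0,"rz":1.571,"jaw":0.068},{"x":0,"y":-0.067,"z":0.15,"rx":0,"ry":0,"rz":1.571,"jaw":0.068},{"x":0,"y":-0.067,"z":0.15,"rx":0,"ry":0,"rz":1.571,"jaw":0.068},{"x":0,"y":-0.067,"z":0.15,"rx":0,"ry":0,"rz":1.571,"jaw":0.068},{"x":0,"y":-0.067,"z":0.15,"rx":0,"ry":0,"rz":1.571,"jaw":0.068},{"x":0,"y":-0.067,"z":0.15,"rx":0,"ry":0,"rz":1.571,"jaw":0.068},{"x":0,"y":-0.067,"z":0.15,"rx":0,"ry":0,"rz":1.571,"jaw":0.068}]'
python3 -c "
from h import *
st();snap('wrist','w22');go(.6165,.084,.058,0)"
```

```text
clock: 37.5
tool_pos: [0.617, 0.1507, 0.0427]
tool_rot: [[1.0, -0.001, 0.001], [-0.001, -1.0, 0.0], [0.001, -0.0, -1.0]]
force: [0.5, -0.3, 0.2]
opening: 0.0
clock: 39.1
tool_pos: [0.617, 0.0837, 0.1934]
tool_rot: [[0.004, 1.0, 0.0], [1.0, -0.004, 0.001], [0.001, 0.0, -1.0]]
force: [0.8, 0.5, -0.9]
opening: 0.0679
t 39.1 pos [0.617  0.0837 0.1934] yaw_y -0.21 z [ 2.0e-04  1.1e-03 -1.0e+00] F [ 0.84  0.49 -0.9 ] T [-0.02  0.01 -0.03] op 0.0679 j [ 0.6 15.1 79.   0.1 85.9  0.8]
shift [-0.0005  0.0003 -0.1353] rot [-0.0011  0.0001  0.0043]
```

View pics/w22.png

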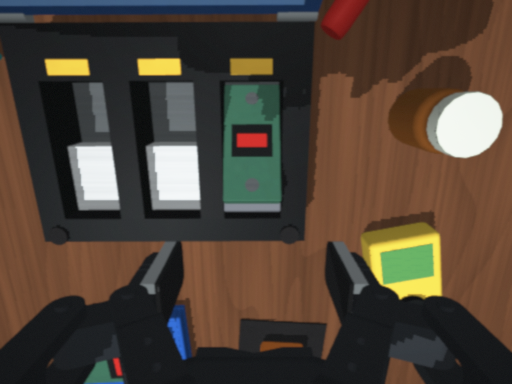

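```bash
python3 -m pendant '[{"x":0,"y":0,"z":-0.04,"rx":0,"ry":0,"rz":0,"jaw":0.068},{"x":0,"y":0,"z":-0.08,"rx":0,"ry":0,"rz":0,"jaw":0.068},{"x":0,"y":0,"z":-0.11,"rx":0,"ry":0,"rz":0,"jaw":0.068},{"x":0,"y":0,"z":-0.125,"rx":0,"ry":0,"rz":0,"jaw":0.068},{"x":0,"y":0,"z":-0.135,"rx":0,"ry":0,"rz":0,"jaw":0.068},{"x":0,"y":0,"z":-0.135,"rx":0,"ry":0,"rz":0,"jaw":0.068},{"x":0,"y":0,"z":-0.135,"rx":0,"ry":0,"rz":0,"jaw":0.04},{"x":0,"y":0,"z":-0.135,"rx":0,"ry":0,"rz":0,"jaw":0.04},{"x":0,"y":0,"z":-0.135,"rx":0,"ry":0,"rz":0,"jaw":0.04},{"x":0,"y":0,"z":-0.135,"rx":0,"ry":0,"rz":0,"jaw":0.04},{"x":0,"y":0,"z":-0.135,"rx":0,"ry":0,"rz":0,"jaw":0.04}]'
python3 -m pendant '[{"x":0,"y":0,"z":0.01,"rx":0,"ry":0,"rz":0,"jaw":0.04},{"x":0,"y":0,"z":0.02,"rx":0,"ry":0,"rz":0,"jaw":0.04},{"x":0,"y":0,"z":0.04,"rx":0,"ry":0,"rz":0,"jaw":0.04},{"x":0,"y":0,"z":0.07,"rx":0,"ry":0,"rz":0,"jaw":0.04},{"x":0,"y":0,"z":0.1,"rx":0,"ry":0,"rz":0,"jaw":0.04},{"x":0,"y":0,"z":0.12,"rx":0,"ry":0,"rz":0,"jaw":0.04},{"x":0,"y":0,"z":0.12,"rx":0,"ry":0,"rz":0,"jaw":0.04}]'
python3 -c "
from h import *
st();snap('wrist','w23');go(.4295,-.351,.16,-87.1)"
```

```text
clock: 40.25
tool_pos: [0.6167, 0.0839, 0.0596]
tool_rot: [[0.005, 1.0, -0.0], [1.0, -0.005, 0.001], [0.001, -0.0, -1.0]]
force: [-9.4, 1.4, 4.0]
opening: 0.0482
clock: 40.95
tool_pos: [0.618, 0.0839, 0.1841]
tool_rot: [[0.005, 1.0, 0.006], [1.0, -0.005, 0.001], [0.001, 0.006, -1.0]]
force: [-0.3, -0.3, -3.1]
opening: 0.048
t 40.95 pos [0.618  0.0839 0.1841] yaw_y -0.27 z [ 0.0062  0.0013 -1.    ] F [-0.25 -0.33 -3.06] T [-0.09 -0.03  0.03] op 0.048 j [ 0.6 15.3 79.9  0.1 84.5  0.9]
shift [-0.1879 -0.4349 -0.0217] rot [ 1.5000e-03  3.7000e-03 -1.5154e+00]
```

View pics/w23.png

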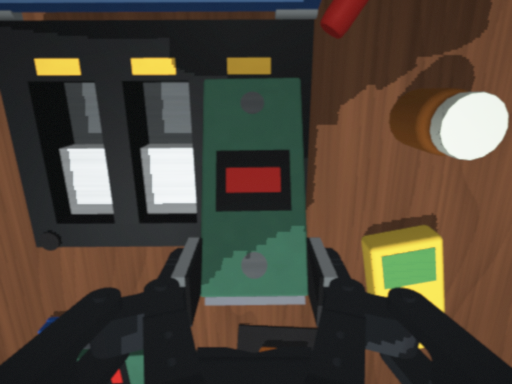

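```bash
python3 -m pendant '[{"x":-0.018,"y":-0.035,"z":0,"rx":0,"ry":0,"rz":-0.13,"jaw":0.04},{"x":-0.035,"y":-0.07,"z":0,"rx":0,"ry":0,"rz":-0.26,"jaw":0.04},{"x":-0.05,"y":-0.11,"z":0,"rx":0,"ry":0,"rz":-0.39,"jaw":0.04},{"x":-0.065,"y":-0.15,"z":0,"rx":0,"ry":0,"rz":-0.52,"jaw":0.04},{"x":-0.08,"y":-0.19,"z":0,"rx":0,"ry":0,"rz":-0.65,"jaw":0.04},{"x":-0.095,"y":-0.23,"z":0,"rx":0,"ry":0,"rz":-0.78,"jaw":0.04},{"x":-0.11,"y":-0.27,"z":0,"rx":0,"ry":0,"rz":-0.91,"jaw":0.04},{"x":-0.128,"y":-0.31,"z":0,"rx":0,"ry":0,"rz":-1.04,"jaw":0.04},{"x":-0.145,"y":-0.35,"z":0,"rx":0,"ry":0,"rz":-1.17,"jaw":0.04},{"x":-0.16,"y":-0.385,"z":0,"rx":0,"ry":0,"rz":-1.3,"jaw":0.04},{"x":-0.178,"y":-0.42,"z":-0.01,"rx":0,"ry":0,"rz":-1.43,"jaw":0.04},{"x":-0.188,"y":-0.435,"z":-0.022,"rx":0.0015,"ry":0.004,"rz":-1.515,"jaw":0.04},{"x":-0.188,"y":-0.435,"z":-0.022,"rx":0.0015,"ry":0.004,"rz":-1.515,"jaw":0.04},{"x":-0.188,"y":-0.435,"z":-0.022,"rx":0.0015,"ry":0.004,"rz":-1.515,"jaw":0.04}]'
python3 -m pendant '[{"x":0,"y":0,"z":0,"rx":0.005,"ry":-0.1,"rz":0,"jaw":0.04},{"x":0,"y":0,"z":0,"rx":0.01,"ry":-0.2,"rz":0,"jaw":0.04},{"x":0,"y":0,"z":0,"rx":0.015,"ry":-0.3,"rz":0,"jaw":0.04},{"x":0,"y":0,"z":0,"rx":0.02,"ry":-0.4,"rz":0,"jaw":0.04},{"x":0,"y":0,"z":0,"rx":0.025,"ry":-0.491,"rz":0,"jaw":0.04},{"x":0,"y":0,"z":0,"rx":0.025,"ry":-0.491,"rz":0,"jaw":0.04},{"x":0,"y":0,"z":0,"rx":0.025,"ry":-0.491,"rz":0,"jaw":0.04}]'
python3 -c "
from h import *
st();snap('wrist','w24')
v=V('w24')
for q in [(215,90),(292,90),(215,140),(292,220),(215,280),(292,280),(254,120),(254,270)]: print(q,v.p(*q).round(4))"
```

```text
clock: 42.4
tool_pos: [0.429, -0.3509, 0.1588]
tool_rot: [[0.999, 0.051, -0.001], [0.051, -0.999, 0.002], [-0.001, -0.002, -1.0]]
force: [0.1, -0.4, -2.9]
opening: 0.0483
clock: 43.1
tool_pos: [0.429, -0.3506, 0.159]
tool_rot: [[0.882, 0.053, 0.469], [0.046, -0.999, 0.025], [0.469, -0.001, -0.883]]
force: [1.4, -1.1, -3.2]
opening: 0.0488
t 43.1 pos [ 0.429  -0.3506  0.159 ] yaw_y -86.98 z [ 0.4686  0.0253 -0.8831] F [ 1.39 -1.07 -3.24] T [-0.02  0.53 -0.02] op 0.0488 j [-62.   -2.2 106.8  27.9  65.6  15.5]
(215, 90) [ 0.5101 -0.3254  0.1708]
(292, 90) [ 0.5119 -0.3646  0.1713]
(215, 140) [ 0.4835 -0.3273  0.1703]
(292, 220) [ 0.4457 -0.3666  0.1721]
(215, 280) [ 0.4166 -0.3325  0.1712]
(292, 280) [ 0.4184 -0.3676  0.1707]
(254, 120) [ 0.4948 -0.3461  0.171 ]
(254, 270) [ 0.422  -0.35    0.1718]
```

View pics/w24.png

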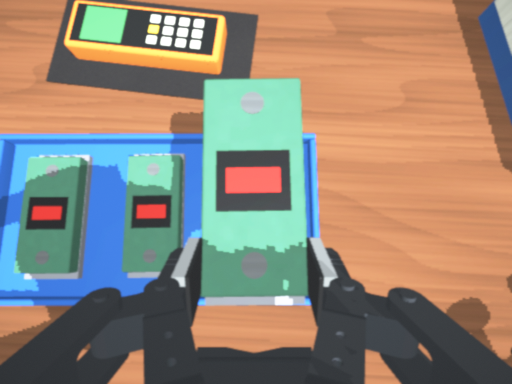

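```bash
python3 -m pendant '[{"x":0,"y":0.003,"z":-0.03,"rx":0,"ry":0,"rz":0,"jaw":0.04},{"x":0,"y":0.003,"z":-0.07,"rx":0,"ry":0,"rz":0,"jaw":0.04},{"x":0,"y":0.003,"z":-0.1,"rx":0,"ry":0,"rz":0,"jaw":0.04},{"x":0,"y":0.003,"z":-0.12,"rx":0,"ry":0,"rz":0,"jaw":0.04},{"x":0,"y":0.003,"z":-0.13,"rx":0,"ry":0,"rz":0,"jaw":0.04},{"x":0,"y":0.003,"z":-0.136,"rx":0,"ry":0,"rz":0,"jaw":0.04},{"x":0,"y":0.003,"z":-0.139,"rx":0,"ry":0,"rz":0,"jaw":0.04},{"x":0,"y":0.003,"z":-0.14,"rx":0,"ry":0,"rz":0,"jaw":0.04},{"x":0,"y":0.003,"z":-0.14,"rx":0,"ry":0,"rz":0,"jaw":0.04}]'
python3 -c "
from h import *
st()"
python3 -m pendant '[{"x":0,"y":0,"z":-0.001,"rx":0,"ry":0,"rz":0,"jaw":0.04},{"x":0,"y":0,"z":-0.002,"rx":0,"ry":0,"rz":0,"jaw":0.04},{"x":0,"y":0,"z":-0.002,"rx":0,"ry":0,"rz":0,"jaw":0.04},{"x":0,"y":0,"z":-0.002,"rx":0,"ry":0,"rz":0,"jaw":0.055},{"x":0,"y":0,"z":-0.002,"rx":0,"ry":0,"rz":0,"jaw":0.06},{"x":0,"y":0,"z":-0.002,"rx":0,"ry":0,"rz":0,"jaw":0.06},{"x":-0.005,"y":0,"z":0.01,"rx":0,"ry":0,"rz":0,"jaw":0.06},{"x":-0.02,"y":0,"z":0.04,"rx":0,"ry":0,"rz":0,"jaw":0.06},{"x":-0.02,"y":0,"z":0.08,"rx":0,"ry":0,"rz":0,"jaw":0.06},{"x":-0.02,"y":0,"z":0.12,"rx":0,"ry":0,"rz":0,"jaw":0.06},{"x":0,"y":0,"z":0.15,"rx":0,"ry":0,"rz":0,"jaw":0.06},{"x":0,"y":0,"z":0.15,"rx":0,"ry":0,"rz":0,"jaw":0.06}]'
python3 -c "
from h import *
st();snap('wrist','w25');snap('scene','s25');go(.54,.2775,.37,-90)"
```

```text
clock: 44.05
tool_pos: [0.4296, -0.348, 0.0199]
tool_rot: [[0.882, 0.053, 0.469], [0.047, -0.999, 0.025], [0.47, 0.001, -0.883]]
force: [-0.6, -0.2, -2.1]
opening: 0.0484
t 44.05 pos [ 0.4296 -0.348   0.0199] yaw_y -86.94 z [ 0.469   0.0246 -0.8828] F [-0.55 -0.24 -2.07] T [-0.04  0.61 -0.08] op 0.0484 j [-61.8   7.6 115.1  33.8  49.8   4.6]
clock: 45.25
tool_pos: [0.4312, -0.3494, 0.1755]
tool_rot: [[0.88, 0.053, 0.473], [0.05, -0.999, 0.019], [0.473, 0.007, -0.881]]
force: [0.6, 0.2, -1.0]
opening: 0.0602
t 45.25 pos [ 0.4312 -0.3494  0.1755] yaw_y -86.95 z [ 0.4726  0.0189 -0.8811] F [ 0.61  0.18 -1.  ] T [-0.07  0.26  0.04] op 0.0602 j [-61.7  -3.2 105.8  27.6  66.7  16.5]
shift [0.1105 0.6254 0.1993] rot [-0.0114  0.4892 -0.0534]
```

View pics/w25.png

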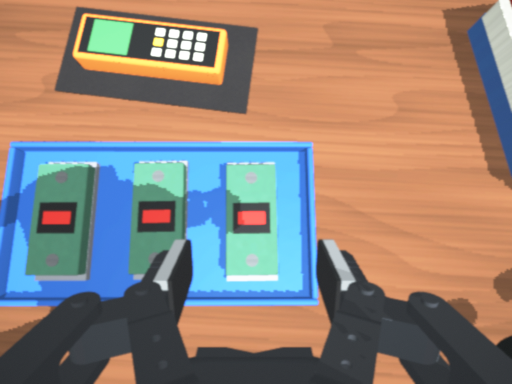

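View pics/s25.png

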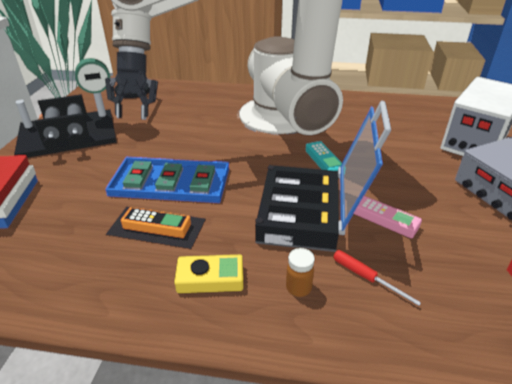

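```bash
python3 -m pendant '[{"x":0.005,"y":0.03,"z":0.04,"rx":-0.002,"ry":0.1,"rz":-0.011,"jaw":0.034},{"x":0.01,"y":0.06,"z":0.08,"rx":-0.004,"ry":0.2,"rz":-0.022,"jaw":0.034},{"x":0.015,"y":0.09,"z":0.12,"rx":-0.006,"ry":0.3,"rz":-0.033,"jaw":0.034},{"x":0.02,"y":0.12,"z":0.16,"rx":-0.008,"ry":0.4,"rz":-0.044,"jaw":0.034},{"x":0.03,"y":0.16,"z":0.2,"rx":-0.011,"ry":0.489,"rz":-0.053,"jaw":0.034},{"x":0.04,"y":0.2,"z":0.21,"rx":-0.011,"ry":0.489,"rz":-0.053,"jaw":0.034},{"x":0.05,"y":0.25,"z":0.21,"rx":-0.011,"ry":0.489,"rz":-0.053,"jaw":0.034},{"x":0.06,"y":0.3,"z":0.21,"rx":-0.011,"ry":0.489,"rz":-0.053,"jaw":0.034},{"x":0.07,"y":0.35,"z":0.21,"rx":-0.011,"ry":0.489,"rz":-0.053,"jaw":0.034},{"x":0.08,"y":0.4,"z":0.21,"rx":-0.011,"ry":0.489,"rz":-0.053,"jaw":0.034},{"x":0.09,"y":0.45,"z":0.21,"rx":-0.011,"ry":0.489,"rz":-0.053,"jaw":0.034},{"x":0.1,"y":0.5,"z":0.21,"rx":-0.011,"ry":0.489,"rz":-0.053,"jaw":0.034},{"x":0.11,"y":0.55,"z":0.21,"rx":-0.011,"ry":0.489,"rz":-0.053,"jaw":0.034},{"x":0.11,"y":0.6,"z":0.21,"rx":-0.011,"ry":0.489,"rz":-0.053,"jaw":0.034},{"x":0.11,"y":0.63,"z":0.21,"rx":-0.011,"ry":0.489,"rz":-0.053,"jaw":0.034},{"x":0.11,"y":0.63,"z":0.21,"rx":-0.011,"ry":0.489,"rz":-0.053,"jaw":0.034},{"x":0.11,"y":0.63,"z":0.21,"rx":-0.011,"ry":0.489,"rz":-0.053,"jaw":0.034}]'
python3 -c "
from h import *
st();snap('wrist','w26');go(.54,.281,.287,-90)"
```

```text
clock: 47.05
tool_pos: [0.5393, 0.2822, 0.3792]
tool_rot: [[1.0, 0.001, -0.002], [0.001, -1.0, -0.001], [-0.002, 0.001, -1.0]]
force: [0.2, 0.1, 0.1]
opening: 0.0337
t 47.05 pos [0.5393 0.2822 0.3792] yaw_y -89.91 z [-2.4e-03 -8.0e-04 -1.0e+00] F [0.17 0.07 0.12] T [-0.   -0.02  0.04] op 0.0337 j [ 20.4  12.8  60.6   0.  106.8 110.3]
shift [ 0.0006 -0.0004 -0.0927] rot [ 0.0006 -0.0017 -0.0003]
```

View pics/w26.png

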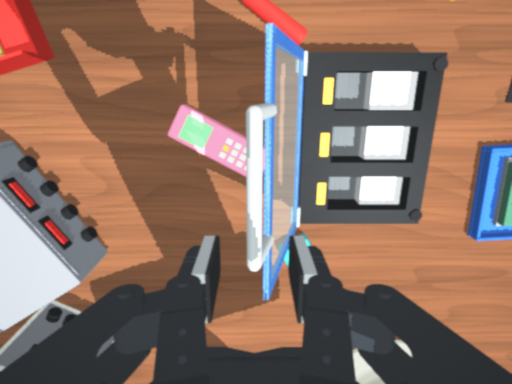

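```bash
python3 -c "
from h import *
v=V('w26')
for q in [(256,130),(256,185),(255,240)]: print(q,v.p(*q).round(4))"
python3 -m pendant '[{"x":0,"y":0,"z":-0.03,"rx":0,"ry":0,"rz":0,"jaw":0.034},{"x":0,"y":0,"z":-0.05,"rx":0,"ry":0,"rz":0,"jaw":0.034},{"x":0,"y":0,"z":-0.065,"rx":0,"ry":0,"rz":0,"jaw":0.034},{"x":0,"y":0,"z":-0.075,"rx":0,"ry":0,"rz":0,"jaw":0.034},{"x":0,"y":0,"z":-0.075,"rx":0,"ry":0,"rz":0,"jaw":0.034}]'
python3 -c "
from h import *
st();snap('wrist','w27')"
```

```text
(256, 130) [0.5906 0.2818 0.2962]
(256, 185) [0.5504 0.2816 0.2963]
(255, 240) [0.5056 0.2823 0.2965]
clock: 47.6
tool_pos: [0.5393, 0.2802, 0.3037]
tool_rot: [[1.0, -0.001, -0.003], [-0.001, -1.0, -0.001], [-0.003, 0.001, -1.0]]
force: [0.1, -0.8, 0.1]
opening: 0.0342
t 47.6 pos [0.5393 0.2802 0.3037] yaw_y -90.06 z [-0.0033 -0.0013 -1.    ] F [ 0.08 -0.78  0.1 ] T [ 0.01 -0.01  0.02] op 0.0342 j [ 20.2  12.   70.1  -0.   98.1 110.3]
```

View pics/w27.png

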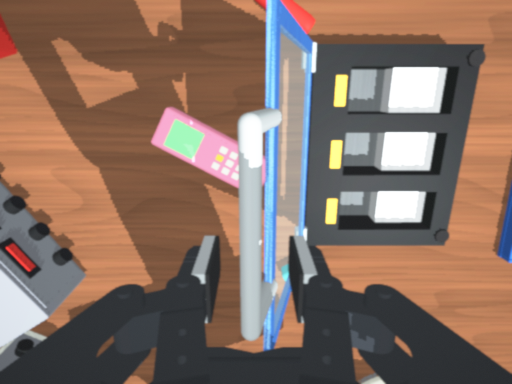

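```bash
python3 -m pendant '[{"x":0,"y":0.0015,"z":-0.01,"rx":0,"ry":0,"rz":0,"jaw":0.034},{"x":0,"y":0.0015,"z":-0.02,"rx":0,"ry":0,"rz":0,"jaw":0.034},{"x":0,"y":0.0015,"z":-0.027,"rx":0,"ry":0,"rz":0,"jaw":0.034},{"x":0,"y":0.0015,"z":-0.027,"rx":0,"ry":0,"rz":0,"jaw":0.034},{"x":0,"y":0.0015,"z":-0.027,"rx":0,"ry":0,"rz":0,"jaw":0.0},{"x":0,"y":0.0015,"z":-0.027,"rx":0,"ry":0,"rz":0,"jaw":0.0},{"x":0,"y":0.0015,"z":-0.027,"rx":0,"ry":0,"rz":0,"jaw":0.0},{"x":0,"y":0.0015,"z":-0.027,"rx":0,"ry":0,"rz":0,"jaw":0.0},{"x":0,"y":0.0015,"z":-0.027,"rx":0,"ry":0,"rz":0,"jaw":0.0}]'
python3 -c "
from h import *
st();snap('wrist','w28')"
```

```text
clock: 48.55
tool_pos: [0.5395, 0.2822, 0.2783]
tool_rot: [[1.0, -0.001, -0.001], [-0.001, -1.0, -0.0], [-0.001, 0.0, -1.0]]
force: [-0.6, 1.4, 6.0]
opening: 0.0096
t 48.55 pos [0.5395 0.2822 0.2783] yaw_y -90.04 z [-1.3e-03 -4.0e-04 -1.0e+00] F [-0.62  1.42  5.99] T [0.22 0.11 0.02] op 0.0096 j [ 20.4  12.2  72.8   0.   95.1 110.4]
```

View pics/w28.png

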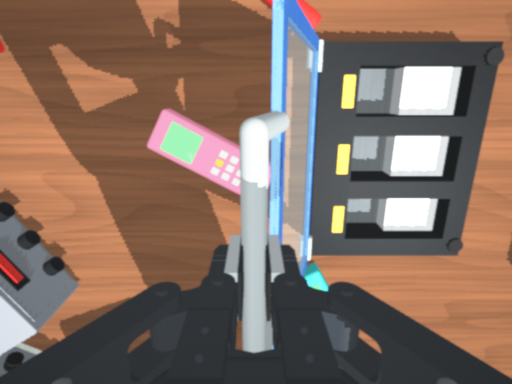

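```bash
python3 -m pendant '[{"x":0,"y":-0.0055,"z":0.0012,"rx":0,"ry":0,"rz":0,"jaw":0.0},{"x":0,"y":-0.0114,"z":0.003,"rx":0,"ry":0,"rz":0,"jaw":0.0},{"x":0,"y":-0.0229,"z":0.0053,"rx":0,"ry":0,"rz":0,"jaw":0.0},{"x":0,"y":-0.0345,"z":0.0072,"rx":0,"ry":0,"rz":0,"jaw":0.0},{"x":0,"y":-0.046,"z":0.0084,"rx":0,"ry":0,"rz":0,"jaw":0.0},{"x":0,"y":-0.0579,"z":0.009,"rx":0,"ry":0,"rz":0,"jaw":0.0},{"x":0,"y":-0.0579,"z":0.009,"rx":0,"ry":0,"rz":0,"jaw":0.0}]'
cat >> h.py <<'E'
def lid():
    o=env.get_obs();y,z=o['tool_pos'][1:]
    th=np.arccos((.2172-y)/.235); bz=.0645+.235*np.sin(th); print('theta',round(float(th),3),'offset',round(float(bz-z),4))
    for t in np.arange(np.floor(th*10)/10,th-.65,-.1):
        if t>-.01: print(round(float(t),2),'dy',round(float(.2172-.235*np.cos(t)-y),4),'dz',round(float(.235*(np.sin(t)-np.sin(th))),4))
E
python3 -c "
from h import *
st();lid()"
```

```text
clock: 49.3
tool_pos: [0.5396, 0.2225, 0.2882]
tool_rot: [[1.0, -0.002, -0.0], [-0.002, -1.0, -0.0], [-0.0, 0.0, -1.0]]
force: [-2.4, 3.4, 9.3]
opening: 0.0097
t 49.3 pos [0.5396 0.2225 0.2882] yaw_y -90.11 z [-3.e-04 -2.e-04 -1.e+00] F [-2.41  3.41  9.35] T [0.79 0.38 0.09] op 0.0097 j [ 14.9   9.   75.4  -0.   95.6 105. ]
theta 1.594 offset 0.0112
1.5 dy -0.022 dz -0.0005
1.4 dy -0.0453 dz -0.0034
1.3 dy -0.0682 dz -0.0085
1.2 dy -0.0905 dz -0.0159
1.1 dy -0.1119 dz -0.0255
1.0 dy -0.1323 dz -0.0372
```

```bash
python3 -m pendant '[{"x":0,"y":-0.011,"z":0,"rx":0,"ry":0,"rz":0,"jaw":0.0},{"x":0,"y":-0.022,"z":-0.0005,"rx":0,"ry":0,"rz":0,"jaw":0.0},{"x":0,"y":-0.0337,"z":-0.0017,"rx":0,"ry":0,"rz":0,"jaw":0.0},{"x":0,"y":-0.0453,"z":-0.0034,"rx":0,"ry":0,"rz":0,"jaw":0.0},{"x":0,"y":-0.0568,"z":-0.0057,"rx":0,"ry":0,"rz":0,"jaw":0.0},{"x":0,"y":-0.0682,"z":-0.0085,"rx":0,"ry":0,"rz":0,"jaw":0.0},{"x":0,"y":-0.0795,"z":-0.012,"rx":0,"ry":0,"rz":0,"jaw":0.0},{"x":0,"y":-0.0905,"z":-0.0159,"rx":0,"ry":0,"rz":0,"jaw":0.0},{"x":0,"y":-0.0905,"z":-0.0159,"rx":0,"ry":0,"rz":0,"jaw":0.0}]'
python3 -c "
from h import *
st();lid()"
```

```text
clock: 50.2
tool_pos: [0.5395, 0.1302, 0.272]
tool_rot: [[1.0, -0.003, -0.001], [-0.003, -1.0, -0.001], [-0.001, 0.001, -1.0]]
force: [-1.1, -1.0, 3.9]
opening: 0.0093
t 50.2 pos [0.5395 0.1302 0.272 ] yaw_y -90.2 z [-8.0e-04 -1.1e-03 -1.0e+00] F [-1.13 -0.99  3.87] T [0.01 0.14 0.  ] op 0.0093 j [ 5.6  5.7 81.  -0.1 93.4 95.8]
theta 1.191 offset 0.0108
1.1 dy -0.0196 dz -0.0089
1.0 dy -0.0399 dz -0.0205
0.9 dy -0.0591 dz -0.0342
0.8 dy -0.0767 dz -0.0497
0.7 dy -0.0927 dz -0.0669
0.6 dy -0.1069 dz -0.0856
```

```bash
python3 -m pendant '[{"x":0,"y":-0.0098,"z":-0.0042,"rx":0,"ry":0,"rz":0,"jaw":0.0},{"x":0,"y":-0.0196,"z":-0.0089,"rx":0,"ry":0,"rz":0,"jaw":0.0},{"x":0,"y":-0.0298,"z":-0.0145,"rx":0,"ry":0,"rz":0,"jaw":0.0},{"x":0,"y":-0.0399,"z":-0.0205,"rx":0,"ry":0,"rz":0,"jaw":0.0},{"x":0,"y":-0.0496,"z":-0.0271,"rx":0,"ry":0,"rz":0,"jaw":0.0},{"x":0,"y":-0.0591,"z":-0.0342,"rx":0,"ry":0,"rz":0,"jaw":0.0},{"x":0,"y":-0.068,"z":-0.0418,"rx":0,"ry":0,"rz":0,"jaw":0.0},{"x":0,"y":-0.0767,"z":-0.0497,"rx":0,"ry":0,"rz":0,"jaw":0.0},{"x":0,"y":-0.0767,"z":-0.0497,"rx":0,"ry":0,"rz":0,"jaw":0.0}]'
python3 -c "
from h import *
st();lid();snap('scene','s28')"
```

```text
clock: 51.1
tool_pos: [0.5395, 0.0524, 0.2209]
tool_rot: [[1.0, -0.004, -0.002], [-0.004, -1.0, -0.001], [-0.002, 0.001, -1.0]]
force: [2.2, 2.0, -1.3]
opening: 0.0098
t 51.1 pos [0.5395 0.0524 0.2209] yaw_y -90.25 z [-0.0016 -0.0013 -1.    ] F [ 2.19  1.97 -1.28] T [ 0.7  -0.42 -0.05] op 0.0098 j [-2.6  5.  87.6 -0.1 87.5 87.7]
theta 0.793 offset 0.0111
0.7 dy -0.0149 dz -0.0161
0.6 dy -0.0291 dz -0.0348
0.5 dy -0.0414 dz -0.0548
0.4 dy -0.0516 dz -0.076
0.3 dy -0.0597 dz -0.098
0.2 dy -0.0655 dz -0.1208
```

View pics/s28.png

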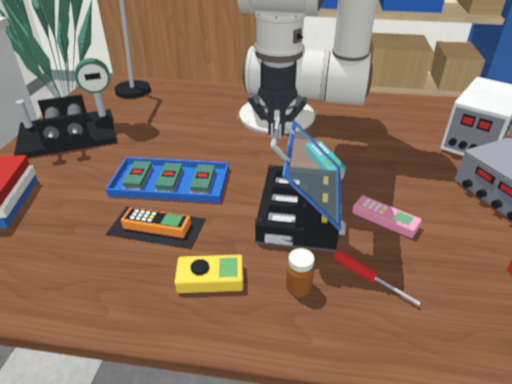

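The cover is held about half shut. Everything else is in place.

```bash
python3 -m pendant '[{"x":0,"y":-0.0077,"z":-0.0078,"rx":0,"ry":0,"rz":0,"jaw":0.0},{"x":0,"y":-0.0149,"z":-0.0161,"rx":0,"ry":0,"rz":0,"jaw":0.0},{"x":0,"y":-0.0222,"z":-0.0253,"rx":0,"ry":0,"rz":0,"jaw":0.0},{"x":0,"y":-0.0291,"z":-0.0348,"rx":0,"ry":0,"rz":0,"jaw":0.0},{"x":0,"y":-0.0355,"z":-0.0446,"rx":0,"ry":0,"rz":0,"jaw":0.0},{"x":0,"y":-0.0414,"z":-0.0548,"rx":0,"ry":0,"rz":0,"jaw":0.0},{"x":0,"y":-0.0467,"z":-0.0653,"rx":0,"ry":0,"rz":0,"jaw":0.0},{"x":0,"y":-0.0516,"z":-0.076,"rx":0,"ry":0,"rz":0,"jaw":0.0},{"x":0,"y":-0.0516,"z":-0.076,"rx":0,"ry":0,"rz":0,"jaw":0.0}]'
python3 -c "
from h import *
st();lid()"
```

```text
clock: 52.05
tool_pos: [0.5397, 0.0005, 0.1439]
tool_rot: [[1.0, -0.005, -0.001], [-0.005, -1.0, -0.001], [-0.001, 0.001, -1.0]]
force: [6.9, 0.2, 0.4]
opening: 0.0096
t 52.05 pos [5.397e-01 5.000e-04 1.439e-01] yaw_y -90.27 z [-0.0013 -0.001  -1.    ] F [6.85 0.17 0.38] T [ 0.39 -1.19  0.13] op 0.0096 j [-8.1  7.1 94.3 -0.1 78.6 82.2]
theta 0.398 offset 0.0117
0.3 dy -0.0078 dz -0.0216
0.2 dy -0.0137 dz -0.0443
0.1 dy -0.0172 dz -0.0676
-0.0 dy -0.0183 dz -0.091
```

```bash
python3 -m pendant '[{"x":0,"y":-0.004,"z":-0.0107,"rx":0,"ry":0,"rz":0,"jaw":0.0},{"x":0,"y":-0.0078,"z":-0.0216,"rx":0,"ry":0,"rz":0,"jaw":0.0},{"x":0,"y":-0.011,"z":-0.0329,"rx":0,"ry":0,"rz":0,"jaw":0.0},{"x":0,"y":-0.0137,"z":-0.0443,"rx":0,"ry":0,"rz":0,"jaw":0.0},{"x":0,"y":-0.0157,"z":-0.056,"rx":0,"ry":0,"rz":0,"jaw":0.0},{"x":0,"y":-0.0172,"z":-0.0676,"rx":0,"ry":0,"rz":0,"jaw":0.0},{"x":0,"y":-0.018,"z":-0.0765,"rx":0,"ry":0,"rz":0,"jaw":0.0},{"x":0,"y":-0.0183,"z":-0.084,"rx":0,"ry":0,"rz":0,"jaw":0.0},{"x":0,"y":-0.0183,"z":-0.088,"rx":0,"ry":0,"rz":0,"jaw":0.0},{"x":0,"y":-0.0183,"z":-0.09,"rx":0,"ry":0,"rz":0,"jaw":0.0},{"x":0,"y":-0.0183,"z":-0.091,"rx":0,"ry":0,"rz":0,"jaw":0.0},{"x":0,"y":-0.0183,"z":-0.091,"rx":0,"ry":0,"rz":0,"jaw":0.0}]'
python3 -c "
from h import *
st();snap('scene','s29')"
```

```text
clock: 53.25
tool_pos: [0.5399, -0.0177, 0.0548]
tool_rot: [[1.0, -0.004, -0.0], [-0.004, -1.0, -0.001], [-0.0, 0.001, -1.0]]
force: [-16.3, 2.9, 40.4]
opening: 0.0096
t 53.25 pos [ 0.5399 -0.0177  0.0548] yaw_y -90.24 z [-4.0e-04 -1.4e-03 -1.0e+00] F [-16.3    2.89  40.41] T [0.51 2.38 0.11] op 0.0096 j [-10.   11.8 100.   -0.1  68.2  80.3]
```

View pics/s29.png

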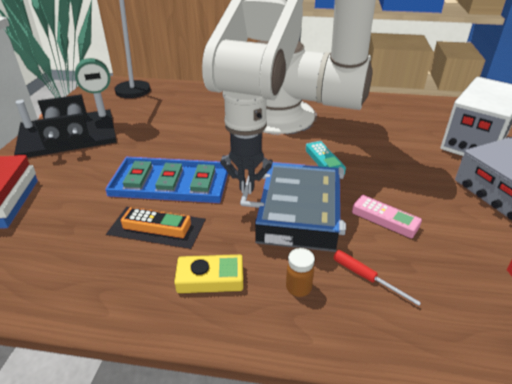

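```bash
python3 -m pendant '[{"x":0,"y":0,"z":0.001,"rx":0,"ry":0,"rz":0,"jaw":0.0},{"x":0,"y":0,"z":0.001,"rx":0,"ry":0,"rz":0,"jaw":0.02},{"x":0,"y":0,"z":0.001,"rx":0,"ry":0,"rz":0,"jaw":0.032},{"x":0,"y":0,"z":0.001,"rx":0,"ry":0,"rz":0,"jaw":0.032},{"x":0,"y":0,"z":0.001,"rx":0,"ry":0,"rz":0,"jaw":0.032},{"x":0,"y":0,"z":0.01,"rx":0,"ry":0,"rz":0,"jaw":0.032},{"x":0,"y":0,"z":0.03,"rx":0,"ry":0,"rz":0,"jaw":0.032},{"x":0,"y":0,"z":0.06,"rx":0,"ry":0,"rz":0,"jaw":0.032},{"x":0,"y":0,"z":0.1,"rx":0,"ry":0,"rz":0,"jaw":0.032},{"x":-0.04,"y":0,"z":0.14,"rx":0,"ry":0,"rz":0,"jaw":0.032},{"x":-0.09,"y":0,"z":0.16,"rx":0,"ry":0,"rz":0,"jaw":0.032},{"x":-0.14,"y":0,"z":0.18,"rx":0,"ry":0,"rz":0,"jaw":0.032},{"x":-0.18,"y":0,"z":0.2,"rx":0,"ry":0,"rz":0,"jaw":0.032},{"x":-0.2,"y":0,"z":0.2,"rx":0,"ry":0,"rz":0,"jaw":0.032},{"x":-0.2,"y":0,"z":0.2,"rx":0,"ry":0,"rz":0,"jaw":0.032}]'
python3 -c "
from h import *
st();snap('scene','s30');snap('top','t30')"
```

```text
clock: 54.8
tool_pos: [0.3378, -0.0176, 0.2568]
tool_rot: [[1.0, -0.005, 0.004], [-0.005, -1.0, -0.003], [0.004, 0.003, -1.0]]
force: [1.0, -0.2, 0.3]
opening: 0.0321
t 54.8 pos [ 0.3378 -0.0176  0.2568] yaw_y -90.27 z [ 0.0036 -0.0027 -1.    ] F [ 1.05 -0.17  0.26] T [-0.01 -0.04 -0.02] op 0.0321 j [-1.600e+01 -2.160e+01  1.064e+02 -1.000e-01  9.490e+01  7.430e+01]
```

View pics/s30.png

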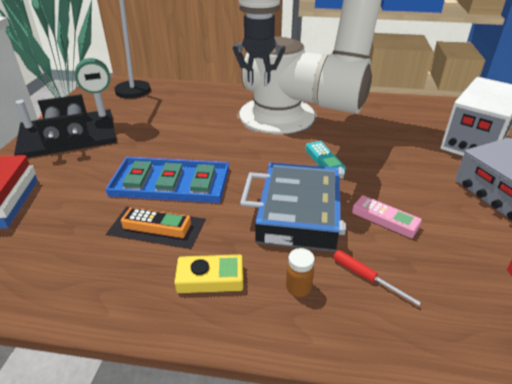

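View pics/t30.png

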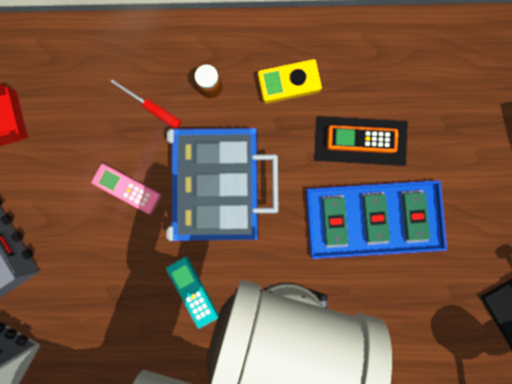

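```bash
python3 -c "
from h import *
v=V('t30')
for n,q in dict(cov1=(250,217),cov2=(250,150),cov_hinge=(180,200),cal=(350,137),cal2=(392,139),cal3=(334,138)).items(): print(n,v.p(*q).round(4))
for u0,v0,u1,v1,n in [(328,198,342,244,'m1'),(368,196,384,240,'m2'),(408,194,423,238,'m3'),(332,130,392,150,'cal')]:
    P=np.array([v.p(u,w) for u in range(u0,u1) for w in range(v0,v1)]); A=np.c_[P[:,:2],np.ones(len(P))]
    c=np.linalg.lstsq(A,P[:,2],rcond=None)[0]; print(n,P.mean(0).round(4),'tilt',np.hypot(*c[:2]).round(3))
"
```

```text
cov1 [0.4656 0.0379 0.064 ]
cov2 [0.6165 0.0365 0.0665]
cov_hinge [0.5052 0.1949 0.0665]
cal [ 0.6495 -0.1967  0.0315]
cal2 [ 0.6436 -0.2942  0.0311]
cal3 [0.478  0.0147 0.9782]
m1 [ 0.4555 -0.1565  0.0306] tilt 1.92
m2 [ 0.4614 -0.2512  0.0292] tilt 0.014
m3 [ 0.4654 -0.3408  0.0322] tilt 2.123
cal [ 0.6428 -0.2226  0.0343] tilt 2.034
```

```bash
python3 -c "
from h import *
v=V('t30')
for u0,v0,u1,v1,n in [(328,198,342,244,'m1'),(368,196,384,240,'m2'),(408,194,423,238,'m3'),(332,130,392,150,'cal')]:
    P=np.array([v.p(u,w) for u in range(u0,u1) for w in range(v0,v1)]);P=P[(P[:,2]<.04)&(P[:,2]>.02)]; A=np.c_[P[:,:2],np.ones(len(P))]
    c=np.linalg.lstsq(A,P[:,2],rcond=None)[0]; print(n,P.mean(0).round(4),'tilt',np.hypot(*c[:2]).round(3))
"
```

```text
m1 [ 0.4554 -0.1567  0.0291] tilt 0.003
m2 [ 0.4614 -0.2512  0.0292] tilt 0.014
m3 [ 0.4653 -0.3418  0.0294] tilt 0.004
cal [ 0.6438 -0.2243  0.0307] tilt 0.031
```

Everything is flat and in its place, the cover is shut and the robot is clear. Handing in.

```bash
python3 -c "
from plant import env
print(env.sign_off())"
```

```text
the job is handed in; nothing more can be done
None
```

I moved the orange calibrator onto the mat and opened the cover onto its stop. I then tipped and took out all three modules, laid them in the tray, and lowered the cover shut by its handle. The job was handed in at about 55 s; the interface gives no verdict.

**Last checks**
- **Modules:** all three lie flat, display up. Their tops read 29–30 mm, which is the tray floor plus the module height, and their tilt is at most 0.014 rad.
- **Calibrator:** flat and face up on the mat, within about 5 mm of the mat's centre, tilt about 0.03 rad.
- **Cover:** its top reads 64–66.5 mm against 67 mm nominal, so it is shut.
- **Robot and bystanders:** the arm is clear of everything with about 0 N on the wrist. The jar, screwdriver and multimeter look unmoved in the before and after pictures.

**What disagreed**
- My first tilt fits for modules 1 and 3 and the calibrator gave impossible values, caused by pixels with no depth reading. The tilts above are with those pixels left out.
- While opening the cover, the handle bar slid towards the fingertips, with up to about 29 N between tool and handle. I corrected this by re-measuring along the way.
- At full shut the tool pressed down on the handle with about 40 N before I let go.

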